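Make up the school box and the homework cup

TASK

Make up the child's two stationery kits on the nightstand. School kit: lay the eraser flat in the longer empty compartment of the open pencil box and the steel sharpener flat in the shorter empty one. Homework kit: stand the smaller glue stick, the slim marker and the jumbo marker upright side by side in the pink cup, cup upright; leave the bigger glue stick and the glass paperweight where they are.

Things in the scene. Friction and masses are not known exactly. Their poses are not given: they have to be found in the camera images.
- pencil_box: Open pale blue plastic pencil box, fixed, on its white slid-off lid; 101 mm (x) by 220 (y), rim 31.5 mm up. Origin: outline centre at table level, z up. Lane with pencils and scale at x 20 to 48. Two empty compartments, x -48 to 18: longer, y -107.5 to 26 (centre -15, -40.7); shorter, y 28 to 107.5 (centre -15, 67.7); floor 6 mm up, walls between 26. Lid sticks out 12 mm at +x, 7 at +y.
- cup: Loose pink ceramic cup, 320 g, nearly cylindrical: 92 mm outside diameter, 64 mm tall, wall 4.5 mm, inside diameter 77 mm at the floor, 83 mm at the mouth; flat floor 6 mm above its underside. The handle, below the rim, reaches 74 mm from the axis towards its own +y. Origin: centre of its underside, z up.
- eraser: White block eraser in a paper sleeve, lying flat: 22 mm (x) by 46 mm (y) by 14 mm high, 25 g, loose. Origin: centre of its underside.
- sharpener: Small bare steel pencil sharpener, lying flat: 15 mm (x) by 25 mm (y) by 10.5 mm high, 18 g, loose. Origin: centre of its underside.
- slim_marker: Slim marker pen standing upright on its black cap, white barrel above: cap 19 mm diameter, 45 mm long; barrel 17.4 mm diameter; 114 mm tall overall, the last 7 mm a narrower plug; about 22 g, loose. Origin: centre of its underside, z up.
- jumbo_marker: Jumbo marker pen standing upright on its black cap, white barrel above: cap 26 mm diameter, 52 mm long; barrel 24.4 mm diameter; 136 mm tall overall, the last 7 mm a narrower plug; about 45 g, loose. Origin: centre of its underside, z up.
- small_glue: The smaller of two glue sticks (white tube, grey foot and cap), standing upright: 26 mm diameter, 92 mm tall, about 35 g, loose. Origin: centre of its underside, z up.
- big_glue: The bigger glue stick of the same look, standing upright, to be left alone: 35 mm diameter, 120 mm tall, loose. Origin: centre of its underside.
- paperweight: Glass paperweight ball with a ground flat underneath, to be left alone: 60 mm diameter, 55 mm tall, loose. Origin: centre of its underside.

How it is judged:
At the end, for the whole second after the job is handed in: Eraser flat (0.2 rad) on the longer empty compartment's floor, sharpener likewise in the shorter; small glue, slim and jumbo marker on the cup's floor, upright within 0.15 rad, cup within 0.1 rad; all at rest. Big glue and paperweight never moved over 25 mm (x of eraser in the frame of pencil_box between -0.042 and 0.012 m and y of eraser in the frame of pencil_box between -0.1 and 0.019 m and z of each of eraser, sharpener in the frame of pencil_box below 0.012 m and angle between each of eraser, sharpener's own z axis and vertical below 0.2 rad and linear speed of each of eraser, sharpener, small_glue, slim_marker, jumbo_marker, cup below 0.02 m/s and x of sharpener in the frame of pencil_box between -0.043 and 0.013 m and y of sharpener in the frame of pencil_box between 0.034 and 0.103 m and horizontal distance between each of small_glue, slim_marker, jumbo_marker and cup below 0.034 m and z of small_glue in the frame of cup between 0 and 0.012 m and angle between each of small_glue, slim_marker, jumbo_marker's own z axis and vertical below 0.15 rad and z of slim_marker in the frame of cup between 0 and 0.012 m and z of jumbo_marker in the frame of cup between 0 and 0.012 m and angle between cup's own z axis and vertical below 0.1 rad); the robot touches nothing.
It fails at once if the bigger glue stick is displaced by more than 25 mm or knocked over (distance of big_glue from where it was at the start of the episode above 0.025 m or angle between big_glue's own z axis and vertical above 0.5 rad).
It fails at once if the paperweight is displaced by more than 25 mm or knocked over (distance of paperweight from where it was at the start of the episode above 0.025 m or angle between paperweight's own z axis and vertical above 0.5 rad).
It also fails if it takes over 134 s, if anything falls off the work surface, if the arm or the gripper's body presses on something with over 40 N, if the wrist force passes 120 N, or if a joint passes its speed limit or range.

ROBOT

A 6-joint arm with a two-finger parallel gripper is mounted at the origin on the work surface. World frame = base frame: x ahead of the robot, y to its left, z up, the work surface at z = 0. Lengths are in m, angles in rad, forces in N, time in s.
With the tool pointing down it reaches from about 0.3 to 0.75 m from the base axis. Payload 8.5 kg.
Tool frame: the origin (TCP) lies at the very end of the fingers, on their centre line; the grasp point (between the pads) lies 19 mm behind it; z points along the fingers, y is the line along which they close (so a half turn about z gives the same grasp; the last joint's range is limited). The gripper opens to 85 mm and grips with 20 to 120 N. Pads are 22 mm wide; open, the fingers measure 114 mm over their backs; the gripper's body (76 mm by 85 mm) begins 54 mm behind the grasp point. The pads swing forward as they close: fully open they stand 13 mm farther back than shut.
Start: joints at [0.982, 0.381, 1.297, -0, 1.464, -0.215], TCP at [0.201, 0.512, 0.231] pointing down, gripper open.
Joint ranges: [-3.11, 3.11], [-0.89, 2.33], [0.22, 2.48], [-1.42, 4.56], [0.17, 2.85], [-2.88, 2.88]. Speed limits (rad/s): [2.39, 2.39, 3.14, 3.14, 3.14, 3.14].

INTERFACE

Orientations are given as [roll, pitch, yaw] about the fixed x, y, z axes, in that order (R = Rz(yaw) Ry(pitch) Rx(roll)).
In Python, from station import env gives the robot as it stands.
- The arm moves only by the tool arm_command, never from a script. Its argument "rows" is a list of rows, each an object with "translation": the shift along the tool's x, y, z scaled (see below), a list of three; "delta_rot": the turn, a rotation vector about the tool's x, y, z scaled (see below), a list of three. A call has exactly 10 rows; each row is the pose to reach, as a shift and turn from the pose commanded when the call began, along the tool's axes at that moment, turning the shorter way round; what a row does not reach only later rows make up. The controller multiplies each number of a shift by 120 mm and each number of a turn by 180 degrees. A row lasts 1/10 s, in which the tool goes at most 50 mm and 8.59 degrees, less where a joint would pass 70% of its speed; a pose out of reach is approached as far as the arm can. A call with a number of a shift or a turn outside -1 to 1 is refused whole. A call with a gripper value outside its range is refused whole. "grip" is the closure, from 0 (fully open) to 1 (shut), set as the call begins (left out, the last holds). The fingers move at their own pace and stop on an object; the grip force is fixed at half the most. Time passes only in rows, so rows that repeat a pose let the fingers close, or fill a call up. It gives the time, the measured TCP pose, the force, the opening and the grip force at its end, in the units of the state.
- env.read_state(): the state, without advancing time (a new reading comes with each control period).
- env.get_image(name): name is "scene" or "top" or "wrist"; returns a dict with "image" (384x512x3 uint8, blue, green, red), "z_map" (384x512 float32, m along the optical axis (not along the pixel's ray), 0 where there is no reading), "fovy" (degrees; the focal length in pixels is half the picture's height over the tangent of half this angle, whatever the lens; pixels are square), "cx", "cy" (the principal point, pixels), "D" ([k1, k2, p1, p2, k3] as OpenCV has them; the pictures are not rectified), "world_from_camera" (4x4, takes a point from camera to world coordinates); the wrist camera has in their place "T_tool_cam" (4x4, takes a point from camera to tool coordinates, whose origin is the TCP and whose axes are the flange's). Camera axes: x right, y down, z forward; pixel columns grow to the right and rows downward; lengths in m; the calibration is good to about 2 mm. A picture is of the moment at which its call begins: read the wrist's pose just before it.
- env.hand_in(): hands the job in; it is judged then, once.
The state is a dict: "clock": time; "qpos": joint angles; "qd": joint speeds; "joint_efforts": joint torques, N m; "tcp_pos": TCP position; "tcp_rot": TCP orientation; "contact_force": force on the tool from outside, world axes, zero at the start; "torque": the same for the moment, N m; "finger_gap": finger opening in m; "finger_force": force on a finger pad.
Only numpy, scipy, OpenCV 4.12 (cv2) and the standard library are available. Lean on these libraries where they do the work, as an engineer would, in place of code of your own. Each camera call takes 0.05 s, during which the arm holds its last target. There are 200 camera calls.

## Working session

There is one attempt and no reset: what is moved stays moved. The work goes in short steps, Python scripts to look and compute and a tool call to move; the robot and the scene stay as the last step left them, time stands still between calls to the robot, and variables do not carry over. Pictures are saved under pics/ and viewed, at most 14 in all, crops included, and the job is handed in when it is done.

Besides the shell and the picture viewer there is one more tool, called after "Emit:" by a JSON object that holds its "op" and its "data", one argument or row to a line. arm_command: Moves the arm, as the interface text tells. Its arguments: {"type":"object","properties":{"rows":{"type":"array","items":{"type":"object","properties":{"translation":{"type":"array","items":{"type":"number"}},"delta_rot":{"type":"array","items":{"type":"number"}}}}},"grip":{"type":"number"}},"required":["rows"]}

```bash
mkdir -p pics; ls
cat > h.py <<'E'
import numpy as np, cv2
from station import env
def K(d):
    f=d["image"].shape[0]/2/np.tan(np.radians(d["fovy"])/2)
    return np.array([[f,0,d["cx"]],[0,f,d["cy"]],[0,0,1.]])
def cloud(d,T):
    h,w=d["z_map"].shape
    v,u=np.mgrid[0:h,0:w].astype(np.float32)
    p=cv2.undistortPoints(np.stack([u.ravel(),v.ravel()],1)[:,None],K(d),np.array(d["D"],float))[:,0]
    z=d["z_map"].ravel()
    P=np.stack([p[:,0]*z,p[:,1]*z,z,np.ones_like(z)],1)@np.array(T).T
    P=P[:,:3]; P[z==0]=np.nan
    return P.reshape(h,w,3)
E
python3 - <<'E'
from h import *
for n in("top","scene"):
    d=env.get_image(n); P=cloud(d,d["world_from_camera"])
    np.save(n+".npy",P); cv2.imwrite(f"pics/{n}0.png",d["image"]); print(n,d["world_from_camera"],d["fovy"],d["D"])
print(env.read_state())
E
```

```text
pics
top [[ 0.00251223 -0.99701155  0.07721175  0.47591705]
 [-0.99964356 -0.00455605 -0.02630564  0.01766288]
 [ 0.02657881 -0.07711815 -0.99666763  0.97358907]
 [ 0.          0.          0.          1.        ]] 48.29332938161443 [-0.16307996  0.          0.          0.          0.        ]
scene [[ 0.80360321  0.45534057 -0.3832582   0.86854728]
 [ 0.5950839  -0.60406706  0.53007371 -0.47847195]
 [ 0.00985041 -0.65403972 -0.75639607  0.68277817]
 [ 0.          0.          0.          1.        ]] 47.69562363130988 [-0.02974798  0.          0.          0.          0.        ]
{'clock': 0.1, 'qpos': array([ 9.81719075e-01,  3.81147796e-01,  1.29815680e+00,  2.70305202e-06,
        1.46359376e+00, -2.15260263e-01]), 'qd': array([-0.00024777, -0.00084992, -0.0043144 , -0.00090525,  0.00153208,
        0.00092055]), 'joint_efforts': array([ 3.69362926e-03, -4.49218190e+01, -2.31653291e+01, -1.50590931e-04,
        3.64517269e-03,  2.53329654e-05]), 'tcp_pos': array([0.20067982, 0.51180655, 0.23077272]), 'tcp_rot': array([-3.14031766e+00, -2.81524850e-04,  2.76777519e+00]), 'contact_force': array([-0.18230415, -0.33169253,  1.79097468]), 'torque': array([-0.0472144 ,  0.02341245, -0.00229512]), 'finger_force': 0.0, 'finger_gap': 0.08563385833659964}
```

View pics/top0.png

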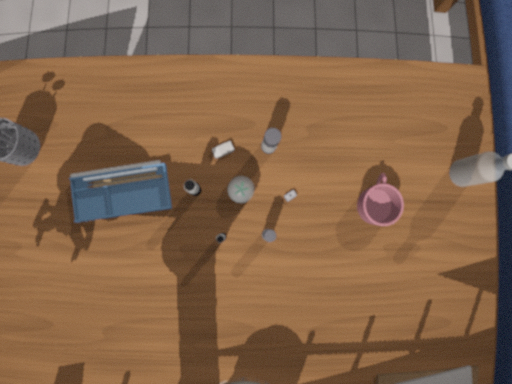

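View pics/scene0.png

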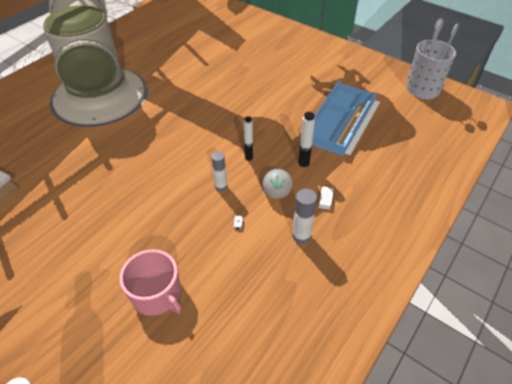

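The top view shows the box at about (120,192) and the cup at (382,205) with its handle at (384,180). The eraser is at (223,149), sharpener (290,195), jumbo marker (192,187), slim marker (221,238), small glue (269,236), big glue (271,140) and paperweight (240,189). Next I'll measure each of them from both clouds.

```bash
python3 - <<'E'
from h import *
for n in("top","scene"):
    P=np.load(n+".npy")
    t=P[...,2]; 
    m=((t>0.006)&(t<0.3)&(P[...,0]>0.15)&(P[...,0]<0.8)&(abs(P[...,1])<0.5)).astype(np.uint8)
    k,l,s,c=cv2.connectedComponentsWithStats(m)
    tab=P[(abs(t)<0.006)&(P[...,0]>.2)&(P[...,0]<.7)&(abs(P[...,1])<.4)]; print(n,"table z",np.median(tab[:,2]))
    for i in range(1,k):
        if s[i,4]<15: continue
        q=P[l==i]; zt=np.percentile(q[:,2],97); tp=q[q[:,2]>zt-0.008]
        r=cv2.minAreaRect(q[:,:2].astype(np.float32)*1000)
        print(c[i].round(),s[i,4],"ztop %.3f"%zt,"topmean",tp[:,:2].mean(0).round(4),"top ext",np.ptp(tp[:,:2],axis=0).round(3),"rect",np.round(r[0],1),np.round(r[1],1),round(r[2],1))
E
python3 - <<'E'
import cv2
a=cv2.imread('pics/top0.png')[110:270,60:320]
cv2.imwrite('pics/c1.png',cv2.resize(a,None,fx=3,fy=3,interpolation=cv2.INTER_CUBIC))
E
```

```text
top table z -0.0007070484050508696
[ 25. 144.] 669 ztop 0.113 topmean [0.6449 0.488 ] top ext [0.07  0.018] rect [648.1 490.4] [18.4 69.8] 89.5
[271. 140.] 351 ztop 0.122 topmean [ 0.6496 -0.0561] top ext [0.031 0.033] rect [649.7 -55.4] [33.5 32. ] 71.8
[223. 149.] 207 ztop 0.016 topmean [0.6412 0.0484] top ext [0.035 0.048] rect [641.3  48.4] [23. 46.] 24.1
[466. 169.] 584 ztop 0.139 topmean [ 0.5918 -0.4972] top ext [0.039 0.008] rect [ 592.7 -494.6] [44.2 10.8] 0.1
[120. 188.] 2082 ztop 0.032 topmean [0.5435 0.2741] top ext [0.131 0.23 ] rect [542.4 280.6] [107.6 221.2] 9.2
[381. 203.] 1202 ztop 0.065 topmean [ 0.5145 -0.3047] top ext [0.103 0.091] rect [ 516.7 -306.4] [92.8 99.7] 45.1
[241. 189.] 562 ztop 0.055 topmean [0.5488 0.0072] top ext [0.043 0.041] rect [548.6   6.5] [57.3 57.6] 0.1
[192. 187.] 202 ztop 0.137 topmean [0.5484 0.1094] top ext [0.024 0.022] rect [548.4 109.2] [24.6 24.9] 27.0
[136. 195.] 24 ztop 0.009 topmean [0.535  0.2448] top ext [0.025 0.017] rect [534.3 244.2] [23.6 10.7] 27.6
[290. 195.] 72 ztop 0.013 topmean [ 0.5373 -0.1055] top ext [0.023 0.025] re
[... 1017 characters left out ...]
ect [446.1  48.2] [18.  18.2] 83.2
[219. 170.] 470 ztop 0.093 topmean [ 0.4514 -0.0536] top ext [0.026 0.025] rect [450.5 -53. ] [26.1 25.5] 35.0
[277. 184.] 678 ztop 0.055 topmean [0.5522 0.0047] top ext [0.041 0.04 ] rect [552.2   3.9] [56.9 50.4] 14.7
[326. 197.] 220 ztop 0.016 topmean [0.6429 0.047 ] top ext [0.036 0.049] rect [642.   48.8] [22.2 48.3] 23.5
[304. 215.] 979 ztop 0.121 topmean [ 0.6524 -0.0574] top ext [0.034 0.036] rect [651.4 -56.1] [34.8 35.9] 57.1
[237. 222.] 90 ztop 0.013 topmean [ 0.5385 -0.1057] top ext [0.023 0.025] rect [ 537.5 -104.5] [13.6 27.4] 38.7
[151. 282.] 2897 ztop 0.065 topmean [ 0.5159 -0.3044] top ext [0.1  0.09] rect [ 519.5 -306.8] [ 89.9 104.7] 46.2
```

View pics/c1.png

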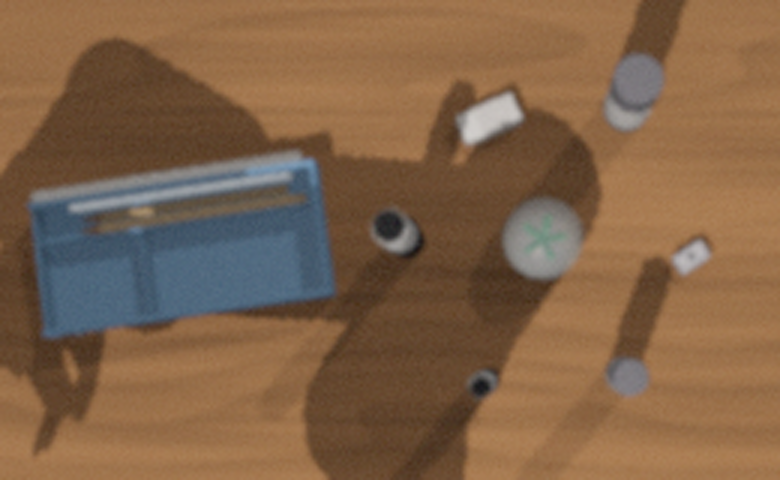

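The crop confirms the layout: the box divider is at crop x≈145, so the shorter compartment is on the left (+y). The lid sticks out at the top (+x). The eraser's long axis tilts up to the right, and so does the sharpener's.

```bash
cat >> h.py <<'E'
from scipy.spatial.transform import Rotation as R
def plan(tgt,yaw=None,s=None):
    "offset from present measured pose to world target, in tool units"
    s=s or env.read_state(); R0=R.from_euler('xyz',s["tcp_rot"])
    d=R0.inv().apply(np.array(tgt)-s["tcp_pos"])/0.12
    out="pos %s yaw %.3f trans %s"%(s["tcp_pos"].round(4),s["tcp_rot"][2],d.round(3))
    if yaw is not None:
        out+=" rot %s"%((R0.inv()*R.from_euler('xyz',[np.pi,0,yaw])).as_rotvec()/np.pi).round(4)
    print(out)
E
python3 - <<'E'
from h import *
from scipy.optimize import least_squares
for n in("top","scene"):
    P=np.load(n+".npy"); q=P.reshape(-1,3); q=q[~np.isnan(q[:,0])]
    c=q[(q[:,2]>.06)&(q[:,2]<.07)&(np.hypot(q[:,0]-.515,q[:,1]+.305)<.055)]
    f=least_squares(lambda p:np.hypot(c[:,0]-p[0],c[:,1]-p[1])-p[2],[.515,-.305,.044],loss='soft_l1',f_scale=.002); print(n,'cup',f.x.round(4),len(c))
    b=q[(q[:,2]>.0285)&(q[:,2]<.035)&(q[:,0]>.44)&(q[:,0]<.64)&(q[:,1]>.14)&(q[:,1]<.42)]
    r=cv2.minAreaRect(b[:,:2].astype(np.float32)*1000); print(' box',r,len(b))
    for nm,x,y,z in(('er',.6412,.0484,.010),('sh',.5373,-.1055,.007)):
        e=q[(q[:,2]>z)&(q[:,2]<.03)&(np.hypot(q[:,0]-x,q[:,1]-y)<.04)]
        r=cv2.minAreaRect(e[:,:2].astype(np.float32)*1000); w,v=np.linalg.eigh(np.cov(e[:,:2].T)); print(' ',nm,np.round(r[0],1),np.round(r[1],1),'long axis deg',np.degrees(np.arctan2(v[1,1],v[0,1])).round(1))
d=env.get_image("wrist"); print(np.round(d["T_tool_cam"],3))
plan([.642,.0485,.12])
E
```

```text
top cup [ 0.5137 -0.3024  0.0438] 266
 box ((539.62548828125, 279.315185546875), (101.42076873779297, 219.50379943847656), 9.17435359954834) 387
  er [641.4  48.5] [22.8 46. ] long axis deg 113.4
  sh [ 537.3 -105.8] [14.5 24.6] long axis deg 123.7
scene cup [ 0.5152 -0.3028  0.0429] 533
 box ((541.4744262695312, 280.080810546875), (102.01841735839844, 223.56825256347656), 8.664815902709961) 280
  er [642.   48.9] [22.2 48.1] long axis deg 113.1
  sh [ 537.2 -104.1] [13.6 26.4] long axis deg 127.2
[[ 0.001 -0.956 -0.294  0.075]
 [ 1.     0.001  0.    -0.   ]
 [-0.    -0.294  0.956 -0.142]
 [ 0.     0.     0.     1.   ]]
pos [0.2007 0.5118 0.2309] yaw 2.768 trans [-4.834 -2.251  0.925]
```

Emit:
{"op": "arm_command", "data": {
  "rows": [
    {"translation":[-0.06,-0.03,0],"delta_rot":[0,0,0]},
    {"translation":[-0.16,-0.08,0],"delta_rot":[0,0,0]},
    {"translation":[-0.26,-0.12,0],"delta_rot":[0,0,0]},
    {"translation":[-0.36,-0.17,0],"delta_rot":[0,0,0]},
    {"translation":[-0.46,-0.21,0],"delta_rot":[0,0,0]},
    {"translation":[-0.56,-0.26,0],"delta_rot":[0,0,0]},
    {"translation":[-0.67,-0.31,0],"delta_rot":[0,0,0]},
    {"translation":[-0.77,-0.36,0],"delta_rot":[0,0,0]},
    {"translation":[-0.87,-0.4,0],"delta_rot":[0,0,0]},
    {"translation":[-0.97,-0.45,0],"delta_rot":[0,0,0]}
  ],
  "grip": 0.3
}}

```text
clock: 1.15
tcp_pos: [0.2903, 0.4185, 0.2313]
tcp_rot: [3.142, 0.0, 2.768]
contact_force: [0.4, -0.6, 0.3]
finger_gap: 0.0595
finger_force: 0.0
```

Emit:
{"op": "arm_command", "data": {
  "rows": [
    {"translation":[-0.1,-0.05,0],"delta_rot":[0,0,0]},
    {"translation":[-0.2,-0.09,0],"delta_rot":[0,0,0]},
    {"translation":[-0.3,-0.14,0],"delta_rot":[0,0,0]},
    {"translation":[-0.4,-0.18,0],"delta_rot":[0,0,0]},
    {"translation":[-0.5,-0.23,0],"delta_rot":[0,0,0]},
    {"translation":[-0.6,-0.28,0],"delta_rot":[0,0,0]},
    {"translation":[-0.7,-0.33,0],"delta_rot":[0,0,0]},
    {"translation":[-0.8,-0.37,0],"delta_rot":[0,0,0]},
    {"translation":[-0.9,-0.42,0],"delta_rot":[0,0,0]},
    {"translation":[-1,-0.46,0],"delta_rot":[0,0,0]}
  ]
}}

```text
clock: 2.15
tcp_pos: [0.3818, 0.3232, 0.2313]
tcp_rot: [-3.142, -0.0, 2.768]
contact_force: [-0.6, 0.4, 0.7]
finger_gap: 0.0594
finger_force: 0.0
```

Emit:
{"op": "arm_command", "data": {
  "rows": [
    {"translation":[-0.1,-0.05,0],"delta_rot":[0,0,0]},
    {"translation":[-0.2,-0.09,0],"delta_rot":[0,0,0]},
    {"translation":[-0.3,-0.14,0],"delta_rot":[0,0,0]},
    {"translation":[-0.4,-0.18,0],"delta_rot":[0,0,0]},
    {"translation":[-0.5,-0.23,0],"delta_rot":[0,0,0]},
    {"translation":[-0.6,-0.28,0],"delta_rot":[0,0,0]},
    {"translation":[-0.7,-0.33,0],"delta_rot":[0,0,0]},
    {"translation":[-0.8,-0.37,0],"delta_rot":[0,0,0]},
    {"translation":[-0.9,-0.42,0],"delta_rot":[0,0,0]},
    {"translation":[-1,-0.46,0],"delta_rot":[0,0,0]}
  ]
}}

```text
clock: 3.15
tcp_pos: [0.4733, 0.228, 0.2313]
tcp_rot: [-3.142, -0.0, 2.768]
contact_force: [-0.6, 0.6, -0.4]
finger_gap: 0.0598
finger_force: 0.0
```

Run:
```python
from h import *
plan([.6417,.0487,.07],1.977); s=env.read_state(); print(s["finger_gap"],s["qpos"].round(2),s["contact_force"].round(1))
```

```text
pos [0.4733 0.228  0.2313] yaw 2.768 trans [-1.852 -0.878  1.344] rot [-0.     -0.      0.2517]
0.05981036987616507 [ 0.22  0.34  1.36  0.    1.44 -0.97] [-0.6  0.6 -0.4]
```

Emit:
{"op": "arm_command", "data": {
  "rows": [
    {"translation":[-0.1,-0.05,0.03],"delta_rot":[0,0,0.025]},
    {"translation":[-0.2,-0.09,0.06],"delta_rot":[0,0,0.05]},
    {"translation":[-0.3,-0.14,0.09],"delta_rot":[0,0,0.075]},
    {"translation":[-0.4,-0.19,0.12],"delta_rot":[0,0,0.1]},
    {"translation":[-0.5,-0.24,0.15],"delta_rot":[0,0,0.125]},
    {"translation":[-0.6,-0.28,0.18],"delta_rot":[0,0,0.15]},
    {"translation":[-0.7,-0.33,0.21],"delta_rot":[0,0,0.175]},
    {"translation":[-0.8,-0.38,0.24],"delta_rot":[0,0,0.2]},
    {"translation":[-0.9,-0.42,0.27],"delta_rot":[0,0,0.226]},
    {"translation":[-1,-0.47,0.3],"delta_rot":[0,0,0.2517]}
  ]
}}

```text
clock: 4.15
tcp_pos: [0.5644, 0.1317, 0.1951]
tcp_rot: [3.142, -0.0, 1.974]
contact_force: [-1.0, 0.3, -0.2]
finger_gap: 0.06
finger_force: 0.0
```

Run:
```python
from h import *
plan([.6417,.0487,.09],1.977); s=env.read_state()
d=env.get_image("wrist"); cv2.imwrite("pics/w1.png",d["image"])
```

```text
pos [0.5644 0.1317 0.1951] yaw 1.974 trans [-0.889  0.321  0.876] rot [ 0.    -0.    -0.001]
```

Emit:
{"op": "arm_command", "data": {
  "rows": [
    {"translation":[-0.18,0.06,0],"delta_rot":[0,0,0]},
    {"translation":[-0.36,0.13,0],"delta_rot":[0,0,0]},
    {"translation":[-0.54,0.2,0],"delta_rot":[0,0,0]},
    {"translation":[-0.72,0.26,0.1],"delta_rot":[0,0,0]},
    {"translation":[-0.84,0.3,0.25],"delta_rot":[0,0,0]},
    {"translation":[-0.889,0.321,0.4],"delta_rot":[0,0,0]},
    {"translation":[-0.889,0.321,0.55],"delta_rot":[0,0,0]},
    {"translation":[-0.889,0.321,0.7],"delta_rot":[0,0,0]},
    {"translation":[-0.889,0.321,0.8],"delta_rot":[0,0,0]},
    {"translation":[-0.889,0.321,0.876],"delta_rot":[0,0,0]}
  ],
  "grip": 0.45
}}

```text
clock: 5.2
tcp_pos: [0.6409, 0.0498, 0.0888]
tcp_rot: [-3.14, -0.001, 1.978]
contact_force: [0.2, -0.7, -0.1]
finger_gap: 0.047
finger_force: 0.0
```

Run:
```python
from h import *
s=env.read_state(); d=env.get_image("wrist"); 
T=np.eye(4);T[:3,:3]=R.from_euler('xyz',s["tcp_rot"]).as_matrix();T[:3,3]=s["tcp_pos"]
P=cloud(d,T@d["T_tool_cam"]); q=P.reshape(-1,3)
e=q[(q[:,2]>.009)&(q[:,2]<.025)&(np.hypot(q[:,0]-.642,q[:,1]-.0485)<.04)].astype(np.float32)
r=cv2.minAreaRect(e[:,:2]*1000); print(r,len(e),np.percentile(e[:,2],[5,50,95]))
plan([.6417,.0487,.005],1.977,s)
cv2.imwrite("pics/w1.png",d["image"])
```

```text
((641.6819458007812, 50.094661712646484), (22.46653938293457, 46.04938888549805), 23.86164093017578) 1996 [0.01221048 0.0134617  0.01454347]
pos [0.6409 0.0498 0.0888] yaw 1.978 trans [-0.012  0.004  0.698] rot [-0.0004 -0.0003  0.0002]
```

View pics/w1.png

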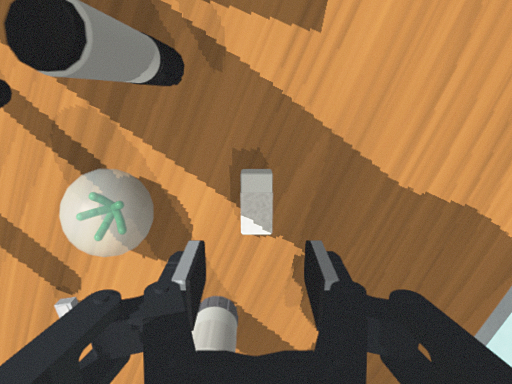

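The eraser is centred between the fingers at column 256 and aligned with them. The paperweight (107,212) and the big glue (215,325) are clear of the fingers, so I'll descend and grip.

Emit:
{"op": "arm_command", "data": {
  "rows": [
    {"translation":[0,0,0.1],"delta_rot":[0,0,0]},
    {"translation":[0,0,0.2],"delta_rot":[0,0,0]},
    {"translation":[0,0,0.3],"delta_rot":[0,0,0]},
    {"translation":[0,0,0.4],"delta_rot":[0,0,0]},
    {"translation":[0,0,0.5],"delta_rot":[0,0,0]},
    {"translation":[0,0,0.58],"delta_rot":[0,0,0]},
    {"translation":[0,0,0.64],"delta_rot":[0,0,0]},
    {"translation":[0,0,0.68],"delta_rot":[0,0,0]},
    {"translation":[0,0,0.7],"delta_rot":[0,0,0]},
    {"translation":[0,0,0.7],"delta_rot":[0,0,0]}
  ]
}}

```text
clock: 6.25
tcp_pos: [0.6413, 0.0497, 0.0061]
tcp_rot: [-3.142, -0.0, 1.977]
contact_force: [0.2, 0.3, -0.4]
finger_gap: 0.0469
finger_force: 0.0
```

Emit:
{"op": "arm_command", "data": {
  "rows": [
    {"translation":[0,0,0],"delta_rot":[0,0,0]},
    {"translation":[0,0,0],"delta_rot":[0,0,0]},
    {"translation":[0,0,0],"delta_rot":[0,0,0]},
    {"translation":[0,0,0],"delta_rot":[0,0,0]},
    {"translation":[0,0,0],"delta_rot":[0,0,0]},
    {"translation":[0,0,0],"delta_rot":[0,0,0]},
    {"translation":[0,0,0],"delta_rot":[0,0,0]},
    {"translation":[0,0,-0.05],"delta_rot":[0,0,0]},
    {"translation":[0,0,-0.1],"delta_rot":[0,0,0]},
    {"translation":[0,0,-0.2],"delta_rot":[0,0,0]}
  ],
  "grip": 1
}}

```text
clock: 7.25
tcp_pos: [0.6408, 0.0497, 0.0302]
tcp_rot: [-3.14, -0.001, 1.977]
contact_force: [-1.0, -0.6, 0.4]
finger_gap: 0.0202
finger_force: 59.1
```

Emit:
{"op": "arm_command", "data": {
  "rows": [
    {"translation":[0,0,-0.12],"delta_rot":[0,0,0]},
    {"translation":[0,0,-0.24],"delta_rot":[0,0,0]},
    {"translation":[0,0,-0.36],"delta_rot":[0,0,0]},
    {"translation":[0,0,-0.48],"delta_rot":[0,0,0]},
    {"translation":[0,0,-0.6],"delta_rot":[0,0,0]},
    {"translation":[0,0,-0.72],"delta_rot":[0,0,0]},
    {"translation":[0.03,0,-0.82],"delta_rot":[0,0,0]},
    {"translation":[0.08,0,-0.9],"delta_rot":[0,0,0]},
    {"translation":[0.15,0,-0.96],"delta_rot":[0,0,0]},
    {"translation":[0.23,0,-1],"delta_rot":[0,0,0]}
  ]
}}

```text
clock: 8.25
tcp_pos: [0.63, 0.0759, 0.1508]
tcp_rot: [3.141, 0.0, 1.977]
contact_force: [-0.1, 0.7, -1.2]
finger_gap: 0.0201
finger_force: 59.1
```

Emit:
{"op": "arm_command", "data": {
  "rows": [
    {"translation":[0.09,0,-0.05],"delta_rot":[0,0,-0.02]},
    {"translation":[0.18,0,-0.1],"delta_rot":[0,0,-0.05]},
    {"translation":[0.27,-0.02,-0.15],"delta_rot":[0,0,-0.09]},
    {"translation":[0.36,-0.04,-0.2],"delta_rot":[0,0,-0.13]},
    {"translation":[0.46,-0.06,-0.2],"delta_rot":[0,0,-0.17]},
    {"translation":[0.56,-0.08,-0.2],"delta_rot":[0,0,-0.21]},
    {"translation":[0.67,-0.1,-0.2],"delta_rot":[0,0,-0.25]},
    {"translation":[0.78,-0.12,-0.2],"delta_rot":[0,0,-0.29]},
    {"translation":[0.89,-0.14,-0.2],"delta_rot":[0,0,-0.33]},
    {"translation":[1,-0.16,-0.2],"delta_rot":[0,0,-0.37]}
  ]
}}

```text
clock: 9.25
tcp_pos: [0.5643, 0.1788, 0.174]
tcp_rot: [-3.142, -0.001, -3.138]
contact_force: [0.4, 0.0, 1.2]
finger_gap: 0.0199
finger_force: 59.0
```

Run:
```python
from h import *
plan([.532,.2372,.07],3.299); print(env.read_state()["finger_gap"])
```

```text
pos [0.5643 0.1788 0.174 ] yaw -3.138 trans [0.267 0.488 0.867] rot [ 0.     -0.0003 -0.049 ]
0.019857865785958096
```

Emit:
{"op": "arm_command", "data": {
  "rows": [
    {"translation":[0.05,0.08,0],"delta_rot":[0,0,-0.01]},
    {"translation":[0.1,0.17,0],"delta_rot":[0,0,-0.02]},
    {"translation":[0.15,0.26,0],"delta_rot":[0,0,-0.03]},
    {"translation":[0.2,0.35,0.1],"delta_rot":[0,0,-0.04]},
    {"translation":[0.24,0.44,0.22],"delta_rot":[0,0,-0.049]},
    {"translation":[0.267,0.488,0.36],"delta_rot":[0,0,-0.049]},
    {"translation":[0.267,0.488,0.5],"delta_rot":[0,0,-0.049]},
    {"translation":[0.267,0.488,0.64],"delta_rot":[0,0,-0.049]},
    {"translation":[0.267,0.488,0.78],"delta_rot":[0,0,-0.049]},
    {"translation":[0.267,0.488,0.867],"delta_rot":[0,0,-0.049]}
  ]
}}

```text
clock: 10.25
tcp_pos: [0.5328, 0.2367, 0.0689]
tcp_rot: [-3.142, -0.002, -2.99]
contact_force: [0.1, 1.3, 1.1]
finger_gap: 0.0198
finger_force: 59.0
```

Run:
```python
from h import *
s=env.read_state(); plan([.532,.2372,.0135],3.299,s); d=env.get_image("wrist"); cv2.imwrite("pics/w2.png",d["image"])
```

```text
pos [0.5328 0.2367 0.0689] yaw -2.990 trans [0.005 0.005 0.462] rot [-0.     -0.0005 -0.0019]
```

View pics/w2.png

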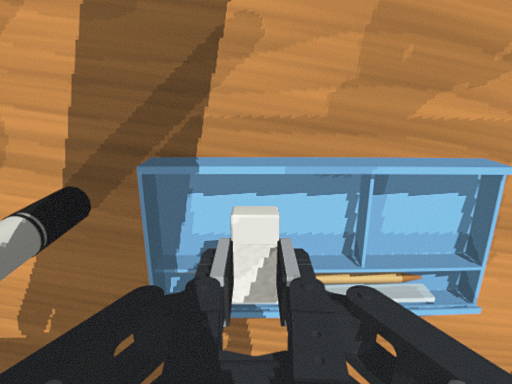

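The eraser is held over the longer compartment, with the walls at columns 145 and 365, and it is aligned. I'll lower and release.

Emit:
{"op": "arm_command", "data": {
  "rows": [
    {"translation":[0,0,0.08],"delta_rot":[0,0,0]},
    {"translation":[0,0,0.16],"delta_rot":[0,0,0]},
    {"translation":[0,0,0.24],"delta_rot":[0,0,0]},
    {"translation":[0,0,0.3],"delta_rot":[0,0,0]},
    {"translation":[0,0,0.35],"delta_rot":[0,0,0]},
    {"translation":[0,0,0.39],"delta_rot":[0,0,0]},
    {"translation":[0,0,0.42],"delta_rot":[0,0,0]},
    {"translation":[0,0,0.44],"delta_rot":[0,0,0]},
    {"translation":[0,0,0.455],"delta_rot":[0,0,0]},
    {"translation":[0,0,0.46],"delta_rot":[0,0,0]}
  ]
}}

```text
clock: 11.3
tcp_pos: [0.5334, 0.2364, 0.0149]
tcp_rot: [3.142, 0.0, -2.99]
contact_force: [0.2, -0.5, -0.3]
finger_gap: 0.0198
finger_force: 59.0
```

Emit:
{"op": "arm_command", "data": {
  "rows": [
    {"translation":[0,0,0],"delta_rot":[0,0,0]},
    {"translation":[0,0,0],"delta_rot":[0,0,0]},
    {"translation":[0,0,0],"delta_rot":[0,0,0]},
    {"translation":[0,0,0],"delta_rot":[0,0,0]},
    {"translation":[0,0,-0.05],"delta_rot":[0,0,0]},
    {"translation":[0,0,-0.15],"delta_rot":[0,0,0]},
    {"translation":[0,0,-0.3],"delta_rot":[0,0,0]},
    {"translation":[0,0,-0.5],"delta_rot":[0,0,0]},
    {"translation":[0,0,-0.75],"delta_rot":[0,0,0]},
    {"translation":[0,0,-1],"delta_rot":[0,0,0]}
  ],
  "grip": 0.5
}}

```text
clock: 12.3
tcp_pos: [0.5332, 0.2363, 0.1372]
tcp_rot: [3.142, 0.001, -2.99]
contact_force: [0.8, -0.5, 0.6]
finger_gap: 0.0427
finger_force: 0.0
```

Run:
```python
from h import *
plan([.5373,-.105,.19],2.18)
```

```text
pos [0.5332 0.2363 0.1372] yaw -2.990 trans [ 0.396 -2.817 -0.441] rot [1.000e-04 2.000e-04 3.544e-01]
```

Emit:
{"op": "arm_command", "data": {
  "rows": [
    {"translation":[0.01,-0.03,-0.1],"delta_rot":[0,0,0]},
    {"translation":[0.02,-0.1,-0.2],"delta_rot":[0,0,0]},
    {"translation":[0.03,-0.18,-0.3],"delta_rot":[0,0,0]},
    {"translation":[0.05,-0.27,-0.4],"delta_rot":[0,0,0]},
    {"translation":[0.06,-0.37,-0.44],"delta_rot":[0,0,0]},
    {"translation":[0.07,-0.47,-0.44],"delta_rot":[0,0,0]},
    {"translation":[0.09,-0.58,-0.44],"delta_rot":[0,0,0]},
    {"translation":[0.1,-0.7,-0.44],"delta_rot":[0,0,0]},
    {"translation":[0.12,-0.83,-0.44],"delta_rot":[0,0,0]},
    {"translation":[0.14,-0.96,-0.44],"delta_rot":[0,0,0]}
  ]
}}

```text
clock: 13.3
tcp_pos: [0.5341, 0.1185, 0.1875]
tcp_rot: [3.142, -0.001, -2.99]
contact_force: [0.5, -0.2, -0.2]
finger_gap: 0.0427
finger_force: 0.0
```

Emit:
{"op": "arm_command", "data": {
  "rows": [
    {"translation":[0.01,-0.1,0],"delta_rot":[0,0,0]},
    {"translation":[0.03,-0.2,0],"delta_rot":[0,0,0]},
    {"translation":[0.04,-0.3,0],"delta_rot":[0,0,0]},
    {"translation":[0.06,-0.4,0],"delta_rot":[0,0,0]},
    {"translation":[0.07,-0.5,0],"delta_rot":[0,0,0]},
    {"translation":[0.08,-0.6,0],"delta_rot":[0,0,0]},
    {"translation":[0.1,-0.7,0],"delta_rot":[0,0,0]},
    {"translation":[0.11,-0.8,0],"delta_rot":[0,0,0]},
    {"translation":[0.13,-0.9,0],"delta_rot":[0,0,0]},
    {"translation":[0.14,-1,0],"delta_rot":[0,0,0]}
  ]
}}

```text
clock: 14.3
tcp_pos: [0.5356, -0.0022, 0.1877]
tcp_rot: [3.142, -0.0, -2.99]
contact_force: [0.4, 0.0, 0.9]
finger_gap: 0.0426
finger_force: 0.0
```

Emit:
{"op": "arm_command", "data": {
  "rows": [
    {"translation":[0.01,-0.09,0],"delta_rot":[0,0,0.035]},
    {"translation":[0.02,-0.18,0],"delta_rot":[0,0,0.07]},
    {"translation":[0.04,-0.27,0.05],"delta_rot":[0,0,0.105]},
    {"translation":[0.05,-0.36,0.12],"delta_rot":[0,0,0.14]},
    {"translation":[0.06,-0.45,0.2],"delta_rot":[0,0,0.175]},
    {"translation":[0.08,-0.54,0.3],"delta_rot":[0,0,0.21]},
    {"translation":[0.09,-0.63,0.4],"delta_rot":[0,0,0.245]},
    {"translation":[0.1,-0.72,0.5],"delta_rot":[0,0,0.28]},
    {"translation":[0.11,-0.8,0.6],"delta_rot":[0,0,0.315]},
    {"translation":[0.12,-0.855,0.7],"delta_rot":[0,0,0.354]}
  ]
}}

```text
clock: 15.3
tcp_pos: [0.537, -0.106, 0.1033]
tcp_rot: [3.142, 0.0, 2.176]
contact_force: [-0.4, -0.5, -0.5]
finger_gap: 0.0426
finger_force: 0.0
```

Run:
```python
from h import *
s=env.read_state(); d=env.get_image("wrist"); 
T=np.eye(4);T[:3,:3]=R.from_euler('xyz',s["tcp_rot"]).as_matrix();T[:3,3]=s["tcp_pos"]
P=cloud(d,T@d["T_tool_cam"]); q=P.reshape(-1,3)
e=q[(q[:,2]>.006)&(q[:,2]<.02)&(np.hypot(q[:,0]-.5373,q[:,1]+.105)<.025)].astype(np.float32)
r=cv2.minAreaRect(e[:,:2]*1000); print(r,len(e),np.percentile(e[:,2],[5,50,95]))
plan([.5373,-.105,.0035],2.18,s)
t=env.get_image("top"); cv2.imwrite("pics/t2.png",np.hstack([d["image"],t["image"]])[::1])
a=cv2.resize(t["image"][150:234,60:180],None,fx=3,fy=3); b=d["image"][60:312]; cv2.imwrite("pics/t2.png",np.hstack([b[:,100:412],a]))
```

```text
((537.2553100585938, -103.80998992919922), (14.500821113586426, 25.001230239868164), 34.458106994628906) 640 [0.00796037 0.00943247 0.01100109]
pos [ 0.537  -0.106   0.1033] yaw 2.176 trans [0.006 0.007 0.831] rot [ 0.      0.0001 -0.0012]
```

View pics/t2.png

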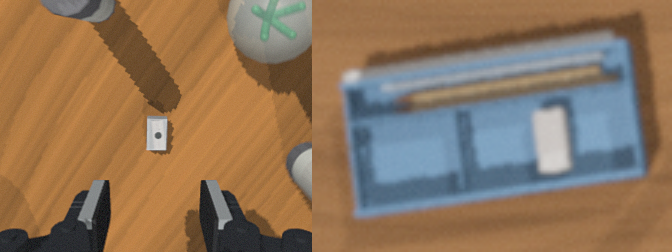

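The eraser lies flat in the longer compartment (crop 552,138). The sharpener is centred between the fingers, so I'll grip it now.

Emit:
{"op": "arm_command", "data": {
  "rows": [
    {"translation":[0.01,0.005,0.12],"delta_rot":[0,0,0]},
    {"translation":[0.01,0.005,0.24],"delta_rot":[0,0,0]},
    {"translation":[0.01,0.005,0.36],"delta_rot":[0,0,0]},
    {"translation":[0.01,0.005,0.48],"delta_rot":[0,0,0]},
    {"translation":[0.01,0.005,0.6],"delta_rot":[0,0,0]},
    {"translation":[0.01,0.005,0.69],"delta_rot":[0,0,0]},
    {"translation":[0.01,0.005,0.76],"delta_rot":[0,0,0]},
    {"translation":[0.01,0.005,0.8],"delta_rot":[0,0,0]},
    {"translation":[0.01,0.005,0.82],"delta_rot":[0,0,0]},
    {"translation":[0.01,0.005,0.83],"delta_rot":[0,0,0]}
  ]
}}

```text
clock: 16.4
tcp_pos: [0.537, -0.1036, 0.0043]
tcp_rot: [3.141, 0.0, 2.182]
contact_force: [0.3, -1.3, 0.0]
finger_gap: 0.043
finger_force: 0.0
```

Emit:
{"op": "arm_command", "data": {
  "rows": [
    {"translation":[0,0,0],"delta_rot":[0,0,0]},
    {"translation":[0,0,0],"delta_rot":[0,0,0]},
    {"translation":[0,0,0],"delta_rot":[0,0,0]},
    {"translation":[0,0,0],"delta_rot":[0,0,0]},
    {"translation":[0,0,0],"delta_rot":[0,0,0]},
    {"translation":[0,0,0],"delta_rot":[0,0,0]},
    {"translation":[0,0,0],"delta_rot":[0,0,0]},
    {"translation":[0,0,-0.05],"delta_rot":[0,0,0]},
    {"translation":[0,0,-0.12],"delta_rot":[0,0,0]},
    {"translation":[0,0,-0.2],"delta_rot":[0,0,0]}
  ],
  "grip": 1
}}

```text
clock: 17.4
tcp_pos: [0.5368, -0.1035, 0.0289]
tcp_rot: [-3.142, -0.0, 2.181]
contact_force: [-0.0, -0.0, 0.2]
finger_gap: 0.0122
finger_force: 58.6
```

Run:
```python
from h import *
plan([.5151,.3442,.19],3.299)
```

```text
pos [ 0.5368 -0.1035  0.0289] yaw 2.181 trans [ 3.161  1.99  -1.343] rot [ 0.     -0.     -0.3558]
```

Emit:
{"op": "arm_command", "data": {
  "rows": [
    {"translation":[0,0,-0.12],"delta_rot":[0,0,0]},
    {"translation":[0,0,-0.24],"delta_rot":[0,0,-0.04]},
    {"translation":[0,0,-0.36],"delta_rot":[0,0,-0.08]},
    {"translation":[0,0,-0.48],"delta_rot":[0,0,-0.12]},
    {"translation":[0,0,-0.6],"delta_rot":[0,0,-0.16]},
    {"translation":[0.03,0.03,-0.72],"delta_rot":[0,0,-0.2]},
    {"translation":[0.1,0.08,-0.84],"delta_rot":[0,0,-0.24]},
    {"translation":[0.19,0.14,-0.93],"delta_rot":[0,0,-0.28]},
    {"translation":[0.28,0.2,-0.98],"delta_rot":[0,0,-0.32]},
    {"translation":[0.38,0.26,-1],"delta_rot":[0,0,-0.356]}
  ]
}}

```text
clock: 18.4
tcp_pos: [0.5364, -0.0479, 0.1497]
tcp_rot: [-3.141, 0.002, -2.979]
contact_force: [-0.1, -0.5, -1.0]
finger_gap: 0.0126
finger_force: 58.6
```

Run:
```python
from h import *
plan([.5151,.3442,.19],3.299)
```

```text
pos [ 0.5364 -0.0479  0.1497] yaw -2.979 trans [-0.355  3.252 -0.338] rot [-0.0003  0.0006  0.0018]
```

Emit:
{"op": "arm_command", "data": {
  "rows": [
    {"translation":[-0.01,0.1,-0.1],"delta_rot":[0,0,0]},
    {"translation":[-0.02,0.2,-0.2],"delta_rot":[0,0,0]},
    {"translation":[-0.03,0.3,-0.3],"delta_rot":[0,0,0]},
    {"translation":[-0.04,0.4,-0.34],"delta_rot":[0,0,0]},
    {"translation":[-0.05,0.5,-0.34],"delta_rot":[0,0,0]},
    {"translation":[-0.06,0.6,-0.34],"delta_rot":[0,0,0]},
    {"translation":[-0.07,0.7,-0.34],"delta_rot":[0,0,0]},
    {"translation":[-0.08,0.8,-0.34],"delta_rot":[0,0,0]},
    {"translation":[-0.09,0.9,-0.34],"delta_rot":[0,0,0]},
    {"translation":[-0.11,1,-0.34],"delta_rot":[0,0,0]}
  ]
}}

```text
clock: 19.4
tcp_pos: [0.5303, 0.0734, 0.1888]
tcp_rot: [3.141, -0.0, -2.984]
contact_force: [-0.6, -0.9, 0.1]
finger_gap: 0.0125
finger_force: 58.6
```

Emit:
{"op": "arm_command", "data": {
  "rows": [
    {"translation":[-0.01,0.1,0],"delta_rot":[0,0,0]},
    {"translation":[-0.02,0.2,0],"delta_rot":[0,0,0]},
    {"translation":[-0.03,0.3,0],"delta_rot":[0,0,0]},
    {"translation":[-0.04,0.4,0],"delta_rot":[0,0,0]},
    {"translation":[-0.05,0.5,0],"delta_rot":[0,0,0]},
    {"translation":[-0.06,0.6,0],"delta_rot":[0,0,0]},
    {"translation":[-0.07,0.7,0],"delta_rot":[0,0,0]},
    {"translation":[-0.08,0.8,0],"delta_rot":[0,0,0]},
    {"translation":[-0.09,0.9,0],"delta_rot":[0,0,0]},
    {"translation":[-0.11,1,0],"delta_rot":[0,0,0]}
  ]
}}

```text
clock: 20.4
tcp_pos: [0.5244, 0.1939, 0.189]
tcp_rot: [-3.142, -0.0, -2.983]
contact_force: [0.4, -1.2, -0.3]
finger_gap: 0.0124
finger_force: 58.6
```

Emit:
{"op": "arm_command", "data": {
  "rows": [
    {"translation":[-0.01,0.1,0],"delta_rot":[0,0,0]},
    {"translation":[-0.02,0.2,0],"delta_rot":[0,0,0]},
    {"translation":[-0.03,0.3,0],"delta_rot":[0,0,0]},
    {"translation":[-0.04,0.4,0],"delta_rot":[0,0,0]},
    {"translation":[-0.05,0.5,0],"delta_rot":[0,0,0]},
    {"translation":[-0.06,0.6,0],"delta_rot":[0,0,0]},
    {"translation":[-0.07,0.7,0.1],"delta_rot":[0,0,0]},
    {"translation":[-0.08,0.8,0.2],"delta_rot":[0,0,0]},
    {"translation":[-0.09,0.9,0.3],"delta_rot":[0,0,0]},
    {"translation":[-0.11,1,0.4],"delta_rot":[0,0,0]}
  ]
}}

```text
clock: 21.4
tcp_pos: [0.5183, 0.3144, 0.1394]
tcp_rot: [-3.141, -0.001, -2.983]
contact_force: [0.0, -0.4, -0.7]
finger_gap: 0.0123
finger_force: 58.6
```

Run:
```python
from h import *
plan([.5151,.3442,.07],3.299)
```

```text
pos [0.5183 0.3144 0.1394] yaw -2.983 trans [-0.014  0.249  0.578] rot [-0.0001 -0.0004  0.0002]
```

Emit:
{"op": "arm_command", "data": {
  "rows": [
    {"translation":[-0.01,0.08,0],"delta_rot":[0,0,0]},
    {"translation":[-0.014,0.16,0.02],"delta_rot":[0,0,0]},
    {"translation":[-0.014,0.22,0.1],"delta_rot":[0,0,0]},
    {"translation":[-0.014,0.249,0.2],"delta_rot":[0,0,0]},
    {"translation":[-0.014,0.249,0.3],"delta_rot":[0,0,0]},
    {"translation":[-0.014,0.249,0.4],"delta_rot":[0,0,0]},
    {"translation":[-0.014,0.249,0.48],"delta_rot":[0,0,0]},
    {"translation":[-0.014,0.249,0.54],"delta_rot":[0,0,0]},
    {"translation":[-0.014,0.249,0.578],"delta_rot":[0,0,0]},
    {"translation":[-0.014,0.249,0.578],"delta_rot":[0,0,0]}
  ]
}}

```text
clock: 22.4
tcp_pos: [0.5155, 0.3431, 0.071]
tcp_rot: [-3.141, -0.001, -2.984]
contact_force: [0.4, 0.4, -0.7]
finger_gap: 0.0122
finger_force: 58.6
```

Run:
```python
from h import *
s=env.read_state(); plan([.5151,.3442,.0112],3.299,s); d=env.get_image("wrist"); cv2.imwrite("pics/w3.png",d["image"])
```

```text
pos [0.5155 0.3431 0.071 ] yaw -2.984 trans [0.002 0.01  0.499] rot [-0.0001 -0.0003  0.0002]
```

View pics/w3.png

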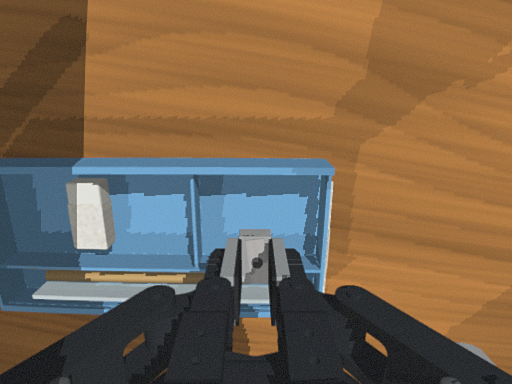

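The sharpener is held level over the shorter compartment (walls at columns 195 and 325). I'll lower and release with a small opening.

Emit:
{"op": "arm_command", "data": {
  "rows": [
    {"translation":[0,0.01,0.08],"delta_rot":[0,0,0]},
    {"translation":[0,0.01,0.16],"delta_rot":[0,0,0]},
    {"translation":[0,0.01,0.24],"delta_rot":[0,0,0]},
    {"translation":[0,0.01,0.31],"delta_rot":[0,0,0]},
    {"translation":[0,0.01,0.37],"delta_rot":[0,0,0]},
    {"translation":[0,0.01,0.42],"delta_rot":[0,0,0]},
    {"translation":[0,0.01,0.45],"delta_rot":[0,0,0]},
    {"translation":[0,0.01,0.475],"delta_rot":[0,0,0]},
    {"translation":[0,0.01,0.49],"delta_rot":[0,0,0]},
    {"translation":[0,0.01,0.495],"delta_rot":[0,0,0]}
  ]
}}

```text
clock: 23.45
tcp_pos: [0.5155, 0.3445, 0.0122]
tcp_rot: [3.142, 0.0, -2.983]
contact_force: [-0.5, 0.3, -1.1]
finger_gap: 0.0124
finger_force: 58.6
```

Emit:
{"op": "arm_command", "data": {
  "rows": [
    {"translation":[0,0,0],"delta_rot":[0,0,0]},
    {"translation":[0,0,0],"delta_rot":[0,0,0]},
    {"translation":[0,0,0],"delta_rot":[0,0,0]},
    {"translation":[0,0,0],"delta_rot":[0,0,0]},
    {"translation":[0,0,-0.05],"delta_rot":[0,0,0]},
    {"translation":[0,0,-0.15],"delta_rot":[0,0,0]},
    {"translation":[0,0,-0.3],"delta_rot":[0,0,0]},
    {"translation":[0,0,-0.5],"delta_rot":[0,0,0]},
    {"translation":[0,0,-0.75],"delta_rot":[0,0,0]},
    {"translation":[0,0,-1],"delta_rot":[0,0,0]}
  ],
  "grip": 0.65
}}

```text
clock: 24.45
tcp_pos: [0.5153, 0.3444, 0.1344]
tcp_rot: [3.141, 0.001, -2.984]
contact_force: [1.4, -0.0, 0.2]
finger_gap: 0.0298
finger_force: 0.0
```

Run:
```python
from h import *
plan([.45,-.053,.19],3.299)
```

```text
pos [0.5153 0.3444 0.1344] yaw -2.984 trans [ 1.059 -3.185 -0.464] rot [0.0001 0.0002 0.0002]
```

Emit:
{"op": "arm_command", "data": {
  "rows": [
    {"translation":[0.03,-0.1,-0.1],"delta_rot":[0,0,0]},
    {"translation":[0.06,-0.2,-0.2],"delta_rot":[0,0,0]},
    {"translation":[0.09,-0.3,-0.3],"delta_rot":[0,0,0]},
    {"translation":[0.12,-0.4,-0.4],"delta_rot":[0,0,0]},
    {"translation":[0.15,-0.5,-0.46],"delta_rot":[0,0,0]},
    {"translation":[0.18,-0.6,-0.46],"delta_rot":[0,0,0]},
    {"translation":[0.21,-0.7,-0.46],"delta_rot":[0,0,0]},
    {"translation":[0.25,-0.8,-0.46],"delta_rot":[0,0,0]},
    {"translation":[0.29,-0.9,-0.46],"delta_rot":[0,0,0]},
    {"translation":[0.33,-1,-0.46],"delta_rot":[0,0,0]}
  ],
  "grip": 0.4
}}

```text
clock: 25.45
tcp_pos: [0.4948, 0.2187, 0.1871]
tcp_rot: [-3.142, -0.001, -2.984]
contact_force: [-0.6, 0.1, 0.3]
finger_gap: 0.0513
finger_force: 0.0
```

Emit:
{"op": "arm_command", "data": {
  "rows": [
    {"translation":[0.03,-0.1,0],"delta_rot":[0,0,0]},
    {"translation":[0.06,-0.2,0],"delta_rot":[0,0,0]},
    {"translation":[0.09,-0.3,0],"delta_rot":[0,0,0]},
    {"translation":[0.12,-0.4,0],"delta_rot":[0,0,0]},
    {"translation":[0.15,-0.5,0],"delta_rot":[0,0,0]},
    {"translation":[0.18,-0.6,0],"delta_rot":[0,0,0]},
    {"translation":[0.21,-0.7,0],"delta_rot":[0,0,0]},
    {"translation":[0.25,-0.8,0],"delta_rot":[0,0,0]},
    {"translation":[0.29,-0.9,0],"delta_rot":[0,0,0]},
    {"translation":[0.33,-1,0],"delta_rot":[0,0,0]}
  ]
}}

```text
clock: 26.45
tcp_pos: [0.4747, 0.0939, 0.1874]
tcp_rot: [3.142, 0.0, -2.984]
contact_force: [-0.3, -0.0, 0.4]
finger_gap: 0.0514
finger_force: 0.0
```

Emit:
{"op": "arm_command", "data": {
  "rows": [
    {"translation":[0.03,-0.1,0],"delta_rot":[0,0,0]},
    {"translation":[0.06,-0.2,0],"delta_rot":[0,0,0]},
    {"translation":[0.09,-0.3,0],"delta_rot":[0,0,0]},
    {"translation":[0.12,-0.4,0],"delta_rot":[0,0,0]},
    {"translation":[0.15,-0.5,0],"delta_rot":[0,0,0]},
    {"translation":[0.18,-0.6,0],"delta_rot":[0,0,0]},
    {"translation":[0.21,-0.7,0],"delta_rot":[0,0,0]},
    {"translation":[0.25,-0.8,0],"delta_rot":[0,0,0]},
    {"translation":[0.29,-0.9,0],"delta_rot":[0,0,0]},
    {"translation":[0.33,-1,0],"delta_rot":[0,0,0]}
  ]
}}

```text
clock: 27.45
tcp_pos: [0.4545, -0.0308, 0.1874]
tcp_rot: [-3.142, -0.0, -2.984]
contact_force: [-1.0, 0.2, -0.5]
finger_gap: 0.051
finger_force: 0.0
```

```bash
cat >> h.py <<'E'
def wcyl(zt,x,y):
    "wrist view: centre of the cylinder top near x,y"
    s=env.read_state(); d=env.get_image("wrist")
    T=np.eye(4);T[:3,:3]=R.from_euler('xyz',s["tcp_rot"]).as_matrix();T[:3,3]=s["tcp_pos"]
    q=cloud(d,T@d["T_tool_cam"]).reshape(-1,3)
    e=q[(abs(q[:,2]-zt)<.005)&(np.hypot(q[:,0]-x,q[:,1]-y)<.03)].astype(np.float32)
    if len(e)>9: print("wrist",np.round(cv2.minEnclosingCircle(e[:,:2]*1000),1) if 0 else cv2.minAreaRect(e[:,:2]*1000),len(e))
    return d
E
python3 - <<'E'
from h import *
plan([.45,-.053,.066]); d=wcyl(.092,.45,-.053)
t=env.get_image("top"); cv2.imwrite("pics/t3.png",np.hstack([d["image"][:252],cv2.resize(t["image"][150:234,60:150],None,fx=3,fy=3)]))
E
```

```text
pos [ 0.4545 -0.0308  0.1874] yaw -2.984 trans [ 0.066 -0.177  1.012]
wrist ((448.9109191894531, -51.2260627746582), (25.006223678588867, 24.871118545532227), 8.567156791687012) 891
```

View pics/t3.png

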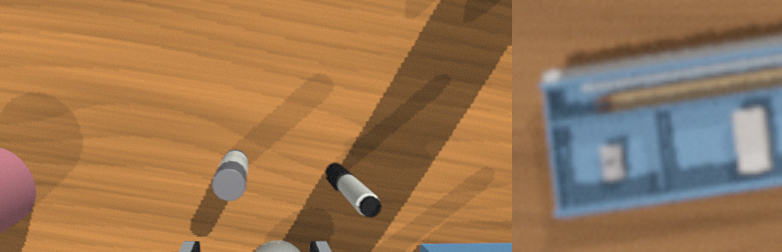

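The sharpener lies flat in the shorter compartment (crop 613,162). The wrist camera puts the small glue at (0.449, -0.0517), so I'll grip it near its top.

Emit:
{"op": "arm_command", "data": {
  "rows": [
    {"translation":[0.03,-0.07,0],"delta_rot":[0,0,0]},
    {"translation":[0.06,-0.13,0.04],"delta_rot":[0,0,0]},
    {"translation":[0.073,-0.165,0.14],"delta_rot":[0,0,0]},
    {"translation":[0.073,-0.165,0.28],"delta_rot":[0,0,0]},
    {"translation":[0.073,-0.165,0.44],"delta_rot":[0,0,0]},
    {"translation":[0.073,-0.165,0.6],"delta_rot":[0,0,0]},
    {"translation":[0.073,-0.165,0.75],"delta_rot":[0,0,0]},
    {"translation":[0.073,-0.165,0.88],"delta_rot":[0,0,0]},
    {"translation":[0.073,-0.165,0.96],"delta_rot":[0,0,0]},
    {"translation":[0.073,-0.165,1],"delta_rot":[0,0,0]}
  ]
}}

```text
clock: 28.55
tcp_pos: [0.449, -0.0507, 0.0666]
tcp_rot: [3.141, -0.001, -2.983]
contact_force: [0.4, 0.3, 1.4]
finger_gap: 0.0513
finger_force: 0.0
```

Emit:
{"op": "arm_command", "data": {
  "rows": [
    {"translation":[0,0,0],"delta_rot":[0,0,0]},
    {"translation":[0,0,0],"delta_rot":[0,0,0]},
    {"translation":[0,0,0],"delta_rot":[0,0,0]},
    {"translation":[0,0,0],"delta_rot":[0,0,0]},
    {"translation":[0,0,0],"delta_rot":[0,0,0]},
    {"translation":[0,0,0],"delta_rot":[0,0,0]},
    {"translation":[0,0,0],"delta_rot":[0,0,0]},
    {"translation":[0,0,-0.05],"delta_rot":[0,0,0]},
    {"translation":[0,0,-0.15],"delta_rot":[0,0,0]},
    {"translation":[0,0,-0.3],"delta_rot":[0,0,0]}
  ],
  "grip": 1
}}

```text
clock: 29.55
tcp_pos: [0.4487, -0.0505, 0.1035]
tcp_rot: [3.14, -0.002, -2.984]
contact_force: [-0.1, -0.2, -1.0]
finger_gap: 0.0244
finger_force: 58.8
```

Run:
```python
from h import *
plan([.5145+.011,-.3025-.017,.175])
```

```text
pos [ 0.4487 -0.0505  0.1035] yaw -2.984 trans [-0.278 -2.314 -0.599]
```

Emit:
{"op": "arm_command", "data": {
  "rows": [
    {"translation":[-0.01,-0.04,-0.06],"delta_rot":[0,0,0]},
    {"translation":[-0.02,-0.1,-0.12],"delta_rot":[0,0,0]},
    {"translation":[-0.03,-0.17,-0.18],"delta_rot":[0,0,0]},
    {"translation":[-0.04,-0.25,-0.25],"delta_rot":[0,0,0]},
    {"translation":[-0.05,-0.33,-0.32],"delta_rot":[0,0,0]},
    {"translation":[-0.06,-0.42,-0.39],"delta_rot":[0,0,0]},
    {"translation":[-0.07,-0.51,-0.46],"delta_rot":[0,0,0]},
    {"translation":[-0.08,-0.6,-0.52],"delta_rot":[0,0,0]},
    {"translation":[-0.09,-0.69,-0.57],"delta_rot":[0,0,0]},
    {"translation":[-0.1,-0.78,-0.6],"delta_rot":[0,0,0]}
  ]
}}

```text
clock: 30.55
tcp_pos: [0.4761, -0.1422, 0.176]
tcp_rot: [-3.141, 0.0, -2.984]
contact_force: [0.7, 0.9, -0.7]
finger_gap: 0.0242
finger_force: 58.8
```

Emit:
{"op": "arm_command", "data": {
  "rows": [
    {"translation":[-0.01,-0.09,0],"delta_rot":[0,0,0]},
    {"translation":[-0.02,-0.18,0],"delta_rot":[0,0,0]},
    {"translation":[-0.03,-0.27,0],"delta_rot":[0,0,0]},
    {"translation":[-0.04,-0.36,0],"delta_rot":[0,0,0]},
    {"translation":[-0.05,-0.45,0],"delta_rot":[0,0,0]},
    {"translation":[-0.06,-0.54,0],"delta_rot":[0,0,0]},
    {"translation":[-0.07,-0.62,0],"delta_rot":[0,0,0]},
    {"translation":[-0.08,-0.69,0],"delta_rot":[0,0,0]},
    {"translation":[-0.09,-0.75,0],"delta_rot":[0,0,0]},
    {"translation":[-0.1,-0.8,0],"delta_rot":[0,0,0]}
  ]
}}

```text
clock: 31.55
tcp_pos: [0.503, -0.2347, 0.1754]
tcp_rot: [3.142, 0.0, -2.984]
contact_force: [-0.1, 0.6, -0.1]
finger_gap: 0.0244
finger_force: 58.8
```

Run:
```python
from h import *
from scipy.optimize import least_squares
s=env.read_state(); d=env.get_image("wrist")
T=np.eye(4);T[:3,:3]=R.from_euler('xyz',s["tcp_rot"]).as_matrix();T[:3,3]=s["tcp_pos"]
q=cloud(d,T@d["T_tool_cam"]).reshape(-1,3)
c=q[(abs(q[:,2]-.063)<.005)&(np.hypot(q[:,0]-.515,q[:,1]+.303)<.055)]
f=least_squares(lambda p:np.hypot(c[:,0]-p[0],c[:,1]-p[1])-p[2],[.515,-.303,.044],loss='soft_l1',f_scale=.002); print(f.x.round(4),len(c))
plan([.5145+.011,-.3025-.017,.175])
cv2.imwrite("pics/w4.png",d["image"])
```

```text
[ 0.5142 -0.3022  0.043 ] 2175
pos [ 0.5032 -0.2353  0.1753] yaw -2.984 trans [-0.073 -0.722  0.003]
```

View pics/w4.png

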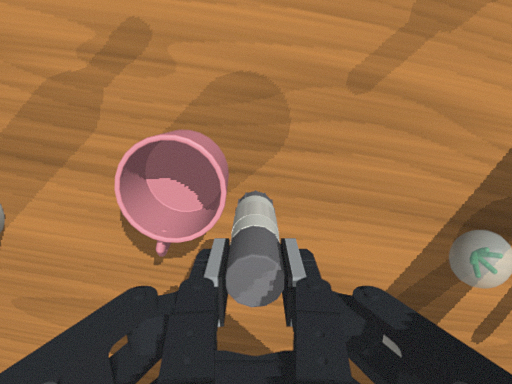

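The glue is held upright and clear of the cup. The cup rim circle is centred near pixel (172,187), and the wrist fit gives (0.514, -0.302), which matches the earlier measurement.

Emit:
{"op": "arm_command", "data": {
  "rows": [
    {"translation":[-0.01,-0.08,0],"delta_rot":[0,0,0]},
    {"translation":[-0.02,-0.17,0],"delta_rot":[0,0,0]},
    {"translation":[-0.03,-0.26,0],"delta_rot":[0,0,0]},
    {"translation":[-0.04,-0.36,0],"delta_rot":[0,0,0]},
    {"translation":[-0.05,-0.46,0],"delta_rot":[0,0,0]},
    {"translation":[-0.06,-0.55,0],"delta_rot":[0,0,0]},
    {"translation":[-0.07,-0.63,0],"delta_rot":[0,0,0]},
    {"translation":[-0.07,-0.69,0],"delta_rot":[0,0,0]},
    {"translation":[-0.07,-0.72,0],"delta_rot":[0,0,0]},
    {"translation":[-0.07,-0.72,0],"delta_rot":[0,0,0]}
  ]
}}

```text
clock: 32.6
tcp_pos: [0.5247, -0.3185, 0.1753]
tcp_rot: [3.142, -0.0, -2.984]
contact_force: [0.2, 0.9, -0.3]
finger_gap: 0.0241
finger_force: 58.9
```

Emit:
{"op": "arm_command", "data": {
  "rows": [
    {"translation":[0,0,0.1],"delta_rot":[0,0,0]},
    {"translation":[0,0,0.2],"delta_rot":[0,0,0]},
    {"translation":[0,0,0.3],"delta_rot":[0,0,0]},
    {"translation":[0,0,0.4],"delta_rot":[0,0,0]},
    {"translation":[0,0,0.5],"delta_rot":[0,0,0]},
    {"translation":[0,0,0.6],"delta_rot":[0,0,0]},
    {"translation":[0,0,0.68],"delta_rot":[0,0,0]},
    {"translation":[0,0,0.75],"delta_rot":[0,0,0]},
    {"translation":[0,0,0.8],"delta_rot":[0,0,0]},
    {"translation":[0,0,0.83],"delta_rot":[0,0,0]}
  ]
}}

```text
clock: 33.6
tcp_pos: [0.5247, -0.3181, 0.0753]
tcp_rot: [3.141, -0.0, -2.983]
contact_force: [0.1, -0.6, -0.7]
finger_gap: 0.0239
finger_force: 58.9
```

Run:
```python
from h import *
plan([.5142+.011,-.3022-.017,.0735])
```

```text
pos [ 0.5247 -0.3181  0.0753] yaw -2.983 trans [-0.003 -0.009  0.015]
```

Emit:
{"op": "arm_command", "data": {
  "rows": [
    {"translation":[0,0,0.01],"delta_rot":[0,0,0]},
    {"translation":[0,0,0.015],"delta_rot":[0,0,0]},
    {"translation":[0,0,0.018],"delta_rot":[0,0,0]},
    {"translation":[0,0,0.018],"delta_rot":[0,0,0]},
    {"translation":[0,0,0.018],"delta_rot":[0,0,0]},
    {"translation":[0,0,0.018],"delta_rot":[0,0,0]},
    {"translation":[0,0,0.018],"delta_rot":[0,0,0]},
    {"translation":[0,0,0.018],"delta_rot":[0,0,0]},
    {"translation":[0,0,0.018],"delta_rot":[0,0,0]},
    {"translation":[0,0,0.018],"delta_rot":[0,0,0]}
  ]
}}

```text
clock: 34.6
tcp_pos: [0.5249, -0.3183, 0.074]
tcp_rot: [-3.141, 0.0, -2.983]
contact_force: [-0.4, 0.2, 4.8]
finger_gap: 0.0241
finger_force: 59.0
```

Emit:
{"op": "arm_command", "data": {
  "rows": [
    {"translation":[0,0,0],"delta_rot":[0,0,0]},
    {"translation":[0,0,0],"delta_rot":[0,0,0]},
    {"translation":[0,0,0],"delta_rot":[0,0,0]},
    {"translation":[0,0,0],"delta_rot":[0,0,0]},
    {"translation":[0,0,-0.05],"delta_rot":[0,0,0]},
    {"translation":[0,0,-0.15],"delta_rot":[0,0,0]},
    {"translation":[0,0,-0.3],"delta_rot":[0,0,0]},
    {"translation":[0,0,-0.5],"delta_rot":[0,0,0]},
    {"translation":[0,0,-0.75],"delta_rot":[0,0,0]},
    {"translation":[0,0,-1],"delta_rot":[0,0,0]}
  ],
  "grip": 0.45
}}

```text
clock: 35.6
tcp_pos: [0.5246, -0.3181, 0.1959]
tcp_rot: [-3.141, 0.001, -2.984]
contact_force: [0.6, -0.0, -0.2]
finger_gap: 0.0464
finger_force: 0.0
```

Run:
```python
from h import *
d=wcyl(.098,.525,-.319)
plan([.4448,.0487,.195],1.571); s=env.read_state(); print(s["finger_gap"],s["qpos"].round(2))
```

```text
wrist ((524.2967529296875, -319.0533142089844), (25.0181884765625, 24.633974075317383), 9.830520629882812) 846
pos [ 0.526  -0.3192  0.2015] yaw -2.983 trans [0.185 3.135 0.029] rot [-1.000e-04  3.600e-03  5.503e-01]
0.04658247971126288 [-0.74  0.51  1.16 -0.    1.46 -2.47]
```

Emit:
{"op": "arm_command", "data": {
  "rows": [
    {"translation":[0,0.1,0],"delta_rot":[0,0,0.0275]},
    {"translation":[0.01,0.2,0],"delta_rot":[0,0,0.055]},
    {"translation":[0.02,0.3,0],"delta_rot":[0,0,0.0825]},
    {"translation":[0.02,0.4,0],"delta_rot":[0,0,0.11]},
    {"translation":[0.03,0.5,0],"delta_rot":[0,0,0.1375]},
    {"translation":[0.03,0.6,0],"delta_rot":[0,0,0.165]},
    {"translation":[0.04,0.7,0],"delta_rot":[0,0,0.1925]},
    {"translation":[0.05,0.8,0],"delta_rot":[0,0,0.22]},
    {"translation":[0.05,0.9,0],"delta_rot":[0,0,0.2475]},
    {"translation":[0.06,1,0],"delta_rot":[0,0,0.275]}
  ]
}}

```text
clock: 36.65
tcp_pos: [0.4987, -0.2003, 0.1946]
tcp_rot: [3.141, 0.001, 2.432]
contact_force: [-0.2, -1.1, 0.3]
finger_gap: 0.0469
finger_force: 0.0
```

Run:
```python
from h import *
plan([.4448,.0487,.195],1.571)
```

```text
pos [ 0.4987 -0.2003  0.1946] yaw 2.432 trans [ 1.692  1.282 -0.006] rot [2.000e-04 4.000e-04 2.741e-01]
```

Emit:
{"op": "arm_command", "data": {
  "rows": [
    {"translation":[0.09,0.07,0],"delta_rot":[0,0,0.0274]},
    {"translation":[0.18,0.14,0],"delta_rot":[0,0,0.0548]},
    {"translation":[0.27,0.21,0],"delta_rot":[0,0,0.082]},
    {"translation":[0.36,0.28,0],"delta_rot":[0,0,0.11]},
    {"translation":[0.46,0.35,0],"delta_rot":[0,0,0.137]},
    {"translation":[0.56,0.42,0],"delta_rot":[0,0,0.164]},
    {"translation":[0.67,0.5,0],"delta_rot":[0,0,0.192]},
    {"translation":[0.78,0.58,0],"delta_rot":[0,0,0.219]},
    {"translation":[0.89,0.67,0],"delta_rot":[0,0,0.247]},
    {"translation":[1,0.76,0],"delta_rot":[0,0,0.274]}
  ]
}}

```text
clock: 37.65
tcp_pos: [0.4664, -0.0529, 0.1945]
tcp_rot: [3.14, 0.001, 1.571]
contact_force: [0.4, -0.4, -0.1]
finger_gap: 0.0466
finger_force: 0.0
```

Run:
```python
from h import *
d=wcyl(.107,.4448,.0487); d=wcyl(.114,.4448,.0487); plan([.4448,.0487,.08],1.571)
```

```text
wrist ((443.664794921875, 50.24132537841797), (17.120304107666016, 16.49150848388672), 89.68378448486328) 167
wrist ((443.6828308105469, 50.41270065307617), (14.43221664428711, 14.089179039001465), 63.596675872802734) 448
pos [ 0.4662 -0.0522  0.1946] yaw 1.576 trans [ 0.842 -0.175  0.954] rot [0.0003 0.     0.0014]
```

Emit:
{"op": "arm_command", "data": {
  "rows": [
    {"translation":[0.1,-0.02,0],"delta_rot":[0,0,0]},
    {"translation":[0.2,-0.04,0],"delta_rot":[0,0,0]},
    {"translation":[0.3,-0.07,0],"delta_rot":[0,0,0]},
    {"translation":[0.41,-0.1,0],"delta_rot":[0,0,0]},
    {"translation":[0.52,-0.12,0],"delta_rot":[0,0,0]},
    {"translation":[0.63,-0.14,0],"delta_rot":[0,0,0]},
    {"translation":[0.73,-0.16,0],"delta_rot":[0,0,0]},
    {"translation":[0.81,-0.18,0],"delta_rot":[0,0,0]},
    {"translation":[0.85,-0.184,0],"delta_rot":[0,0,0]},
    {"translation":[0.854,-0.184,0],"delta_rot":[0,0,0]}
  ]
}}

```text
clock: 38.75
tcp_pos: [0.444, 0.0494, 0.1937]
tcp_rot: [3.141, 0.0, 1.576]
contact_force: [-0.1, -0.6, -0.1]
finger_gap: 0.0468
finger_force: 0.0
```

Emit:
{"op": "arm_command", "data": {
  "rows": [
    {"translation":[0,0,0.1],"delta_rot":[0,0,0]},
    {"translation":[0,0,0.2],"delta_rot":[0,0,0]},
    {"translation":[0,0,0.32],"delta_rot":[0,0,0]},
    {"translation":[0,0,0.44],"delta_rot":[0,0,0]},
    {"translation":[0,0,0.56],"delta_rot":[0,0,0]},
    {"translation":[0,0,0.68],"delta_rot":[0,0,0]},
    {"translation":[0,0,0.79],"delta_rot":[0,0,0]},
    {"translation":[0,0,0.88],"delta_rot":[0,0,0]},
    {"translation":[0,0,0.93],"delta_rot":[0,0,0]},
    {"translation":[0,0,0.95],"delta_rot":[0,0,0]}
  ]
}}

```text
clock: 39.75
tcp_pos: [0.444, 0.0486, 0.0793]
tcp_rot: [-3.141, -0.0, 1.574]
contact_force: [-0.2, -0.7, 1.1]
finger_gap: 0.0469
finger_force: 0.0
```

Emit:
{"op": "arm_command", "data": {
  "rows": [
    {"translation":[0,0,0],"delta_rot":[0,0,0]},
    {"translation":[0,0,0],"delta_rot":[0,0,0]},
    {"translation":[0,0,0],"delta_rot":[0,0,0]},
    {"translation":[0,0,0],"delta_rot":[0,0,0]},
    {"translation":[0,0,0],"delta_rot":[0,0,0]},
    {"translation":[0,0,0],"delta_rot":[0,0,0]},
    {"translation":[0,0,0],"delta_rot":[0,0,0]},
    {"translation":[0,0,0],"delta_rot":[0,0,0]},
    {"translation":[0,0,0],"delta_rot":[0,0,0]},
    {"translation":[0,0,0],"delta_rot":[0,0,0]}
  ],
  "grip": 1
}}

```text
clock: 40.75
tcp_pos: [0.4444, 0.0488, 0.0802]
tcp_rot: [3.14, 0.0, 1.575]
contact_force: [-0.6, -0.2, 7.1]
finger_gap: 0.0152
finger_force: 58.5
```

Run:
```python
from h import *
plan([.5142+.010,-.3022+.021,.2],1.571)
```

```text
pos [0.4444 0.0488 0.0802] yaw 1.575 trans [-2.753  0.655 -0.997] rot [0.0004 0.0001 0.0013]
```

Emit:
{"op": "arm_command", "data": {
  "rows": [
    {"translation":[0,0,-0.07],"delta_rot":[0,0,0]},
    {"translation":[-0.04,0,-0.16],"delta_rot":[0,0,0]},
    {"translation":[-0.12,0.01,-0.28],"delta_rot":[0,0,0]},
    {"translation":[-0.22,0.03,-0.4],"delta_rot":[0,0,0]},
    {"translation":[-0.32,0.05,-0.52],"delta_rot":[0,0,0]},
    {"translation":[-0.43,0.08,-0.64],"delta_rot":[0,0,0]},
    {"translation":[-0.54,0.11,-0.76],"delta_rot":[0,0,0]},
    {"translation":[-0.65,0.14,-0.87],"delta_rot":[0,0,0]},
    {"translation":[-0.76,0.17,-0.95],"delta_rot":[0,0,0]},
    {"translation":[-0.87,0.2,-1],"delta_rot":[0,0,0]}
  ]
}}

```text
clock: 41.75
tcp_pos: [0.4686, -0.056, 0.2007]
tcp_rot: [3.141, 0.0, 1.575]
contact_force: [-0.2, -0.3, -0.8]
finger_gap: 0.0156
finger_force: 58.5
```

Emit:
{"op": "arm_command", "data": {
  "rows": [
    {"translation":[-0.1,0.02,0],"delta_rot":[0,0,0]},
    {"translation":[-0.2,0.04,0],"delta_rot":[0,0,0]},
    {"translation":[-0.3,0.06,0],"delta_rot":[0,0,0]},
    {"translation":[-0.4,0.08,0],"delta_rot":[0,0,0]},
    {"translation":[-0.5,0.11,0],"delta_rot":[0,0,0]},
    {"translation":[-0.6,0.14,0],"delta_rot":[0,0,0]},
    {"translation":[-0.7,0.16,0],"delta_rot":[0,0,0]},
    {"translation":[-0.8,0.18,0],"delta_rot":[0,0,0]},
    {"translation":[-0.9,0.2,0],"delta_rot":[0,0,0]},
    {"translation":[-1,0.22,0],"delta_rot":[0,0,0]}
  ]
}}

```text
clock: 42.75
tcp_pos: [0.4955, -0.1763, 0.1996]
tcp_rot: [-3.142, 0.0, 1.575]
contact_force: [-1.3, -0.1, -0.1]
finger_gap: 0.0154
finger_force: 58.5
```

Emit:
{"op": "arm_command", "data": {
  "rows": [
    {"translation":[-0.1,0.03,0],"delta_rot":[0,0,0]},
    {"translation":[-0.2,0.06,0],"delta_rot":[0,0,0]},
    {"translation":[-0.3,0.09,0],"delta_rot":[0,0,0]},
    {"translation":[-0.4,0.12,0],"delta_rot":[0,0,0]},
    {"translation":[-0.5,0.15,0],"delta_rot":[0,0,0]},
    {"translation":[-0.6,0.17,0],"delta_rot":[0,0,0]},
    {"translation":[-0.7,0.19,0],"delta_rot":[0,0,0]},
    {"translation":[-0.78,0.21,0],"delta_rot":[0,0,0]},
    {"translation":[-0.85,0.23,0],"delta_rot":[0,0,0]},
    {"translation":[-0.88,0.235,0],"delta_rot":[0,0,0]}
  ]
}}

```text
clock: 43.75
tcp_pos: [0.5242, -0.2817, 0.1995]
tcp_rot: [-3.142, 0.0, 1.574]
contact_force: [-0.6, 0.7, 0.5]
finger_gap: 0.0156
finger_force: 58.5
```

Run:
```python
from h import *
s=env.read_state(); d=env.get_image("wrist"); cv2.imwrite("pics/w5.png",d["image"])
plan([.5242,-.2825,.087],1.571,s)
```

```text
pos [ 0.5242 -0.2817  0.1995] yaw 1.574 trans [-0.007  0.     0.937] rot [-0.      0.      0.0011]
```

View pics/w5.png

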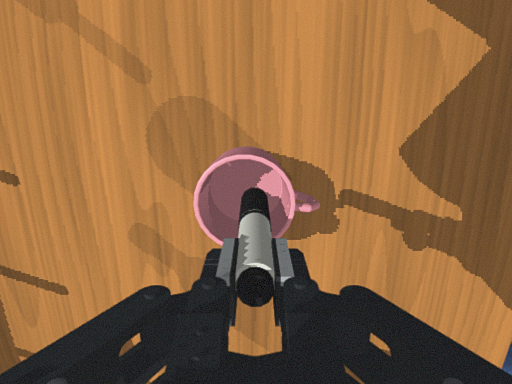

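The slim marker is upright over the cup, with its foot inside the mouth circle (centre about 245,200). I'll lower it.

Emit:
{"op": "arm_command", "data": {
  "rows": [
    {"translation":[0,0,0.11],"delta_rot":[0,0,0]},
    {"translation":[0,0,0.22],"delta_rot":[0,0,0]},
    {"translation":[0,0,0.33],"delta_rot":[0,0,0]},
    {"translation":[0,0,0.44],"delta_rot":[0,0,0]},
    {"translation":[0,0,0.55],"delta_rot":[0,0,0]},
    {"translation":[0,0,0.66],"delta_rot":[0,0,0]},
    {"translation":[0,0,0.76],"delta_rot":[0,0,0]},
    {"translation":[0,0,0.84],"delta_rot":[0,0,0]},
    {"translation":[0,0,0.89],"delta_rot":[0,0,0]},
    {"translation":[0,0,0.92],"delta_rot":[0,0,0]}
  ]
}}

```text
clock: 44.8
tcp_pos: [0.524, -0.2808, 0.0888]
tcp_rot: [-3.141, -0.0, 1.575]
contact_force: [0.6, 0.1, -0.5]
finger_gap: 0.0155
finger_force: 58.5
```

Emit:
{"op": "arm_command", "data": {
  "rows": [
    {"translation":[0,0,0.008],"delta_rot":[0,0,0]},
    {"translation":[0,0,0.016],"delta_rot":[0,0,0]},
    {"translation":[0,0,0.02],"delta_rot":[0,0,0]},
    {"translation":[0,0,0.02],"delta_rot":[0,0,0]},
    {"translation":[0,0,0.02],"delta_rot":[0,0,0]},
    {"translation":[0,0,0.02],"delta_rot":[0,0,0]},
    {"translation":[0,0,0.02],"delta_rot":[0,0,0]},
    {"translation":[0,0,0.02],"delta_rot":[0,0,0]},
    {"translation":[0,0,0.02],"delta_rot":[0,0,0]},
    {"translation":[0,0,0.02],"delta_rot":[0,0,0]}
  ]
}}

```text
clock: 45.8
tcp_pos: [0.524, -0.2808, 0.0868]
tcp_rot: [-3.142, 0.0, 1.575]
contact_force: [-0.5, 0.2, -0.8]
finger_gap: 0.0157
finger_force: 58.5
```

Emit:
{"op": "arm_command", "data": {
  "rows": [
    {"translation":[0,0,0.003],"delta_rot":[0,0,0]},
    {"translation":[0,0,0.003],"delta_rot":[0,0,0]},
    {"translation":[0,0,0.003],"delta_rot":[0,0,0]},
    {"translation":[0,0,0.003],"delta_rot":[0,0,0]},
    {"translation":[0,0,-0.05],"delta_rot":[0,0,0]},
    {"translation":[0,0,-0.15],"delta_rot":[0,0,0]},
    {"translation":[0,0,-0.3],"delta_rot":[0,0,0]},
    {"translation":[0,0,-0.5],"delta_rot":[0,0,0]},
    {"translation":[0,0,-0.75],"delta_rot":[0,0,0]},
    {"translation":[0,0,-1],"delta_rot":[0,0,0]}
  ],
  "grip": 0.65
}}

```text
clock: 46.8
tcp_pos: [0.5239, -0.2807, 0.2091]
tcp_rot: [3.141, 0.001, 1.575]
contact_force: [-0.1, 0.1, 0.5]
finger_gap: 0.0297
finger_force: 0.0
```

Run:
```python
from h import *
d=wcyl(.117,.5242,-.281); d=wcyl(.098,.525,-.319)
plan([.55,.109,.22],3.14)
```

```text
wrist ((522.9052734375, -277.9889831542969), (16.68303680419922, 15.436319351196289), 0.05337417125701904) 395
wrist ((524.8680419921875, -318.1363525390625), (24.90132713317871, 25.1401309967041), 63.3660888671875) 678
pos [ 0.5252 -0.2817  0.2123] yaw 1.575 trans [ 3.255  0.221 -0.082] rot [ 3.000e-04  3.300e-03 -4.981e-01]
```

Emit:
{"op": "arm_command", "data": {
  "rows": [
    {"translation":[0.1,0.01,0],"delta_rot":[0,0,0]},
    {"translation":[0.2,0.01,0],"delta_rot":[0,0,0]},
    {"translation":[0.3,0.02,0],"delta_rot":[0,0,0]},
    {"translation":[0.4,0.03,0],"delta_rot":[0,0,0]},
    {"translation":[0.5,0.03,0],"delta_rot":[0,0,0]},
    {"translation":[0.6,0.04,0],"delta_rot":[0,0,0]},
    {"translation":[0.7,0.05,0],"delta_rot":[0,0,0]},
    {"translation":[0.8,0.06,0],"delta_rot":[0,0,0]},
    {"translation":[0.9,0.06,0],"delta_rot":[0,0,0]},
    {"translation":[1,0.07,0],"delta_rot":[0,0,0]}
  ],
  "grip": 0.35
}}

```text
clock: 47.9
tcp_pos: [0.5319, -0.1598, 0.2069]
tcp_rot: [-3.142, 0.0, 1.575]
contact_force: [-0.3, 0.5, -0.1]
finger_gap: 0.0555
finger_force: 0.0
```

Emit:
{"op": "arm_command", "data": {
  "rows": [
    {"translation":[0.1,0.01,0],"delta_rot":[0,0,0]},
    {"translation":[0.2,0.01,0],"delta_rot":[0,0,0]},
    {"translation":[0.3,0.02,0],"delta_rot":[0,0,0]},
    {"translation":[0.4,0.03,0],"delta_rot":[0,0,0]},
    {"translation":[0.5,0.03,0],"delta_rot":[0,0,0]},
    {"translation":[0.6,0.04,0],"delta_rot":[0,0,0]},
    {"translation":[0.7,0.05,0],"delta_rot":[0,0,0]},
    {"translation":[0.8,0.06,0],"delta_rot":[0,0,0]},
    {"translation":[0.9,0.06,0],"delta_rot":[0,0,0]},
    {"translation":[1,0.07,0],"delta_rot":[0,0,0]}
  ]
}}

```text
clock: 48.9
tcp_pos: [0.5398, -0.0397, 0.2069]
tcp_rot: [-3.142, 0.0, 1.575]
contact_force: [0.3, -0.8, 0.8]
finger_gap: 0.0555
finger_force: 0.0
```

Emit:
{"op": "arm_command", "data": {
  "rows": [
    {"translation":[0.08,0.01,0],"delta_rot":[0,0,-0.025]},
    {"translation":[0.16,0.01,0],"delta_rot":[0,0,-0.05]},
    {"translation":[0.24,0.02,0],"delta_rot":[0,0,-0.08]},
    {"translation":[0.32,0.03,0],"delta_rot":[0,0,-0.11]},
    {"translation":[0.4,0.03,0],"delta_rot":[0,0,-0.14]},
    {"translation":[0.48,0.04,0],"delta_rot":[0,0,-0.17]},
    {"translation":[0.56,0.05,0],"delta_rot":[0,0,-0.2]},
    {"translation":[0.64,0.06,0],"delta_rot":[0,0,-0.23]},
    {"translation":[0.72,0.06,0],"delta_rot":[0,0,-0.265]},
    {"translation":[0.8,0.07,0],"delta_rot":[0,0,-0.3]}
  ]
}}

```text
clock: 49.9
tcp_pos: [0.5477, 0.0562, 0.2068]
tcp_rot: [-3.142, -0.0, 2.522]
contact_force: [0.1, 0.8, 0.6]
finger_gap: 0.0557
finger_force: 0.0
```

Run:
```python
from h import *
wcyl(.136,.55,.109); wcyl(.129,.55,.109)
plan([.55,.109,.2],3.14)
```

```text
wrist ((548.724609375, 111.12615966796875), (21.18001937866211, 21.300199508666992), 54.71631622314453) 849
wrist ((548.1978759765625, 111.20535278320312), (24.483327865600586, 22.892807006835938), 84.75555419921875) 268
pos [0.5477 0.0565 0.2068] yaw 2.520 trans [0.239 0.366 0.057] rot [ 0.     -0.     -0.1974]
```

Emit:
{"op": "arm_command", "data": {
  "rows": [
    {"translation":[0.03,0.05,0],"delta_rot":[0,0,-0.03]},
    {"translation":[0.07,0.1,0],"delta_rot":[0,0,-0.06]},
    {"translation":[0.11,0.16,0],"delta_rot":[0,0,-0.09]},
    {"translation":[0.15,0.22,0],"delta_rot":[0,0,-0.12]},
    {"translation":[0.19,0.28,0],"delta_rot":[0,0,-0.15]},
    {"translation":[0.23,0.33,0],"delta_rot":[0,0,-0.18]},
    {"translation":[0.252,0.371,0],"delta_rot":[0,0,-0.197]},
    {"translation":[0.252,0.371,0],"delta_rot":[0,0,-0.197]},
    {"translation":[0.252,0.371,0.03],"delta_rot":[0,0,-0.197]},
    {"translation":[0.252,0.371,0.08],"delta_rot":[0,0,-0.197]}
  ]
}}

```text
clock: 51.0
tcp_pos: [0.5494, 0.1087, 0.1971]
tcp_rot: [-3.141, 0.001, 3.134]
contact_force: [0.4, -0.9, 0.4]
finger_gap: 0.0555
finger_force: 0.0
```

Emit:
{"op": "arm_command", "data": {
  "rows": [
    {"translation":[0,0,0.08],"delta_rot":[0,0,0]},
    {"translation":[0,0,0.17],"delta_rot":[0,0,0]},
    {"translation":[0,0,0.26],"delta_rot":[0,0,0]},
    {"translation":[0,0,0.35],"delta_rot":[0,0,0]},
    {"translation":[0,0,0.44],"delta_rot":[0,0,0]},
    {"translation":[0,0,0.53],"delta_rot":[0,0,0]},
    {"translation":[0,0,0.62],"delta_rot":[0,0,0]},
    {"translation":[0,0,0.7],"delta_rot":[0,0,0]},
    {"translation":[0,0,0.76],"delta_rot":[0,0,0]},
    {"translation":[0,0,0.785],"delta_rot":[0,0,0]}
  ]
}}

```text
clock: 52.0
tcp_pos: [0.5491, 0.1091, 0.1022]
tcp_rot: [3.142, -0.001, 3.136]
contact_force: [0.3, -1.1, 0.1]
finger_gap: 0.0554
finger_force: 0.0
```

Emit:
{"op": "arm_command", "data": {
  "rows": [
    {"translation":[0,0,0],"delta_rot":[0,0,0]},
    {"translation":[0,0,0],"delta_rot":[0,0,0]},
    {"translation":[0,0,0],"delta_rot":[0,0,0]},
    {"translation":[0,0,0],"delta_rot":[0,0,0]},
    {"translation":[0,0,0],"delta_rot":[0,0,0]},
    {"translation":[0,0,0],"delta_rot":[0,0,0]},
    {"translation":[0,0,0],"delta_rot":[0,0,0]},
    {"translation":[0,0,0],"delta_rot":[0,0,0]},
    {"translation":[0,0,0],"delta_rot":[0,0,0]},
    {"translation":[0,0,0],"delta_rot":[0,0,0]}
  ],
  "grip": 1
}}

```text
clock: 53.0
tcp_pos: [0.5496, 0.1091, 0.1035]
tcp_rot: [3.142, 0.001, 3.136]
contact_force: [-0.0, 1.2, 5.9]
finger_gap: 0.0223
finger_force: 58.8
```

Run:
```python
from h import *
plan([.4942,-.3022,.25],3.14)
```

```text
pos [0.5496 0.1091 0.1035] yaw 3.136 trans [ 0.442 -3.43  -1.221] rot [ 0.      0.0004 -0.0012]
```

Emit:
{"op": "arm_command", "data": {
  "rows": [
    {"translation":[0,0,-0.08],"delta_rot":[0,0,0]},
    {"translation":[0,0,-0.18],"delta_rot":[0,0,0]},
    {"translation":[0,0,-0.3],"delta_rot":[0,0,0]},
    {"translation":[0,0,-0.42],"delta_rot":[0,0,0]},
    {"translation":[0.01,-0.03,-0.54],"delta_rot":[0,0,0]},
    {"translation":[0.01,-0.1,-0.66],"delta_rot":[0,0,0]},
    {"translation":[0.02,-0.19,-0.78],"delta_rot":[0,0,0]},
    {"translation":[0.03,-0.29,-0.88],"delta_rot":[0,0,0]},
    {"translation":[0.05,-0.39,-0.95],"delta_rot":[0,0,0]},
    {"translation":[0.06,-0.5,-1],"delta_rot":[0,0,0]}
  ]
}}

```text
clock: 54.0
tcp_pos: [0.5415, 0.0482, 0.2239]
tcp_rot: [-3.141, 0.0, 3.136]
contact_force: [0.2, 0.6, -0.2]
finger_gap: 0.0225
finger_force: 58.7
```

Emit:
{"op": "arm_command", "data": {
  "rows": [
    {"translation":[0.01,-0.1,-0.03],"delta_rot":[0,0,0]},
    {"translation":[0.02,-0.2,-0.06],"delta_rot":[0,0,0]},
    {"translation":[0.04,-0.3,-0.09],"delta_rot":[0,0,0]},
    {"translation":[0.05,-0.4,-0.12],"delta_rot":[0,0,0]},
    {"translation":[0.06,-0.5,-0.15],"delta_rot":[0,0,0]},
    {"translation":[0.08,-0.6,-0.18],"delta_rot":[0,0,0]},
    {"translation":[0.09,-0.7,-0.2],"delta_rot":[0,0,0]},
    {"translation":[0.1,-0.8,-0.22],"delta_rot":[0,0,0]},
    {"translation":[0.12,-0.9,-0.22],"delta_rot":[0,0,0]},
    {"translation":[0.13,-1,-0.22],"delta_rot":[0,0,0]}
  ]
}}

```text
clock: 55.0
tcp_pos: [0.5253, -0.0718, 0.2494]
tcp_rot: [3.142, -0.0, 3.136]
contact_force: [0.9, -1.0, -0.6]
finger_gap: 0.0225
finger_force: 58.7
```

Emit:
{"op": "arm_command", "data": {
  "rows": [
    {"translation":[0.01,-0.1,0],"delta_rot":[0,0,0]},
    {"translation":[0.02,-0.2,0],"delta_rot":[0,0,0]},
    {"translation":[0.04,-0.3,0],"delta_rot":[0,0,0]},
    {"translation":[0.05,-0.4,0],"delta_rot":[0,0,0]},
    {"translation":[0.06,-0.5,0],"delta_rot":[0,0,0]},
    {"translation":[0.08,-0.6,0],"delta_rot":[0,0,0]},
    {"translation":[0.09,-0.7,0],"delta_rot":[0,0,0]},
    {"translation":[0.1,-0.8,0],"delta_rot":[0,0,0]},
    {"translation":[0.12,-0.9,0],"delta_rot":[0,0,0]},
    {"translation":[0.13,-1,0],"delta_rot":[0,0,0]}
  ]
}}

```text
clock: 56.0
tcp_pos: [0.5091, -0.1917, 0.2494]
tcp_rot: [3.142, -0.0, 3.136]
contact_force: [0.3, -0.5, -0.1]
finger_gap: 0.0226
finger_force: 58.7
```

Run:
```python
from h import *
plan([.4942,-.3022,.25],3.14); d=wcyl(.117,.523,-.279); wcyl(.098,.525,-.319); cv2.imwrite("pics/w6.png",d["image"])
```

```text
pos [ 0.5091 -0.1917  0.2494] yaw 3.136 trans [ 0.119 -0.922 -0.005] rot [ 0.     -0.     -0.0012]
wrist ((522.527587890625, -278.18603515625), (17.1230525970459, 15.257275581359863), 72.16812133789062) 298
wrist ((524.5695190429688, -318.2197265625), (24.90401840209961, 25.14533042907715), 52.219093322753906) 567
```

View pics/w6.png

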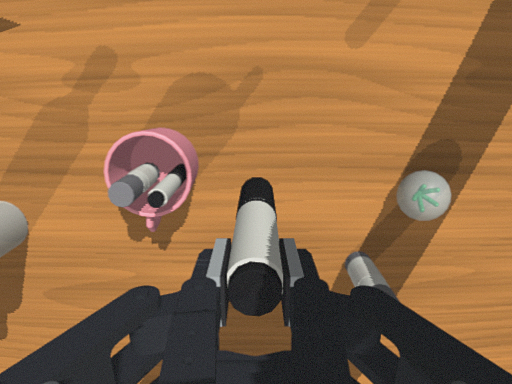

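The glue (130,190) and slim marker (165,185) stand upright in the cup, and the free space is on the robot's side. I'll position the jumbo there and lower it.

Emit:
{"op": "arm_command", "data": {
  "rows": [
    {"translation":[0.01,-0.1,0],"delta_rot":[0,0,0]},
    {"translation":[0.03,-0.2,0],"delta_rot":[0,0,0]},
    {"translation":[0.04,-0.3,0],"delta_rot":[0,0,0]},
    {"translation":[0.06,-0.42,0],"delta_rot":[0,0,0]},
    {"translation":[0.07,-0.54,0],"delta_rot":[0,0,0]},
    {"translation":[0.09,-0.66,0],"delta_rot":[0,0,0]},
    {"translation":[0.1,-0.77,0],"delta_rot":[0,0,0]},
    {"translation":[0.11,-0.86,0],"delta_rot":[0,0,0]},
    {"translation":[0.119,-0.91,0],"delta_rot":[0,0,0]},
    {"translation":[0.119,-0.922,0],"delta_rot":[0,0,0]}
  ]
}}

```text
clock: 57.1
tcp_pos: [0.4943, -0.3019, 0.2493]
tcp_rot: [3.141, -0.0, 3.136]
contact_force: [-0.3, -0.1, -0.4]
finger_gap: 0.0226
finger_force: 58.8
```

Emit:
{"op": "arm_command", "data": {
  "rows": [
    {"translation":[0,0,0],"delta_rot":[0,0,0]},
    {"translation":[0,0,0.08],"delta_rot":[0,0,0]},
    {"translation":[0,0,0.18],"delta_rot":[0,0,0]},
    {"translation":[0,0,0.28],"delta_rot":[0,0,0]},
    {"translation":[0,0,0.38],"delta_rot":[0,0,0]},
    {"translation":[0,0,0.48],"delta_rot":[0,0,0]},
    {"translation":[0,0,0.58],"delta_rot":[0,0,0]},
    {"translation":[0,0,0.68],"delta_rot":[0,0,0]},
    {"translation":[0,0,0.76],"delta_rot":[0,0,0]},
    {"translation":[0,0,0.8],"delta_rot":[0,0,0]}
  ]
}}

```text
clock: 58.1
tcp_pos: [0.4942, -0.3011, 0.1523]
tcp_rot: [3.141, -0.001, 3.136]
contact_force: [-1.0, -0.3, 0.4]
finger_gap: 0.0224
finger_force: 58.8
```

Run:
```python
from h import *
plan([.4942,-.3022,.1098],3.14); print(env.read_state()["contact_force"])
```

```text
pos [ 0.4942 -0.3011  0.1523] yaw 3.136 trans [-0.    -0.009  0.354] rot [ 0.0003 -0.0003 -0.0012]
[-0.97379069 -0.31716054  0.41973846]
```

Emit:
{"op": "arm_command", "data": {
  "rows": [
    {"translation":[0,-0.005,0.06],"delta_rot":[0,0,0]},
    {"translation":[0,-0.005,0.12],"delta_rot":[0,0,0]},
    {"translation":[0,-0.005,0.18],"delta_rot":[0,0,0]},
    {"translation":[0,-0.005,0.23],"delta_rot":[0,0,0]},
    {"translation":[0,-0.005,0.27],"delta_rot":[0,0,0]},
    {"translation":[0,-0.005,0.3],"delta_rot":[0,0,0]},
    {"translation":[0,-0.005,0.32],"delta_rot":[0,0,0]},
    {"translation":[0,-0.005,0.335],"delta_rot":[0,0,0]},
    {"translation":[0,-0.005,0.345],"delta_rot":[0,0,0]},
    {"translation":[0,-0.005,0.35],"delta_rot":[0,0,0]}
  ]
}}

```text
clock: 59.1
tcp_pos: [0.4944, -0.3019, 0.1115]
tcp_rot: [-3.142, 0.0, 3.136]
contact_force: [0.2, -0.2, -0.3]
finger_gap: 0.0226
finger_force: 58.8
```

Emit:
{"op": "arm_command", "data": {
  "rows": [
    {"translation":[0,0,0],"delta_rot":[0,0,0]},
    {"translation":[0,0,0],"delta_rot":[0,0,0]},
    {"translation":[0,0,0],"delta_rot":[0,0,0]},
    {"translation":[0,0,0],"delta_rot":[0,0,0]},
    {"translation":[0,0,-0.04],"delta_rot":[0,0,0]},
    {"translation":[0,0,-0.12],"delta_rot":[0,0,0]},
    {"translation":[0,0,-0.22],"delta_rot":[0,0,0]},
    {"translation":[0,0,-0.35],"delta_rot":[0,0,0]},
    {"translation":[0,0,-0.5],"delta_rot":[0,0,0]},
    {"translation":[0,0,-0.65],"delta_rot":[0,0,0]}
  ],
  "grip": 0.6
}}

```text
clock: 60.1
tcp_pos: [0.4945, -0.3019, 0.1913]
tcp_rot: [-3.141, 0.001, 3.136]
contact_force: [1.0, -0.3, 0.5]
finger_gap: 0.0341
finger_force: 0.0
```

Run:
```python
from h import *
wcyl(.139,.494,-.302); wcyl(.117,.523,-.279);wcyl(.098,.525,-.319)
t=env.get_image("scene"); w=env.get_image("wrist")
cv2.imwrite("pics/f.png",np.hstack([t["image"][60:340,60:400],w["image"][60:340,60:452]])); print(env.read_state()["clock"])
```

```text
wrist ((492.91387939453125, -301.7359619140625), (22.497310638427734, 24.067733764648438), 34.78448486328125) 1063
wrist ((522.1886596679688, -279.6572570800781), (14.475650787353516, 16.69745635986328), 40.403160095214844) 354
wrist ((524.3920288085938, -318.97882080078125), (24.898693084716797, 24.937414169311523), 46.954490661621094) 778
60.35
```

View pics/f.png

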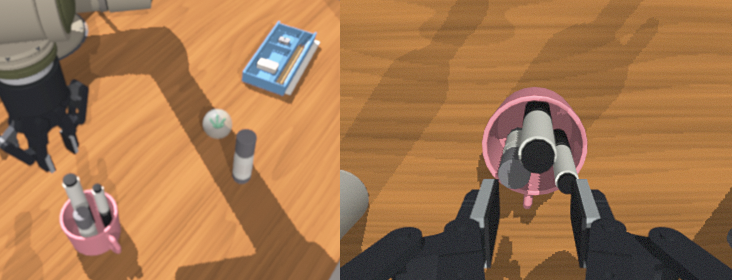

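All three pieces stand upright in the cup. The eraser and sharpener lie in their compartments, the big glue and paperweight haven't moved, and the gripper is clear. I'm handing the job in.

```bash
python3 -c "
from station import env
print(env.hand_in())"
```

```text
the job is handed in; nothing more can be done
None
```

I made up both kits and handed the job in at about 60 s; the hand-in returned no verdict, but the last pictures showed the eraser and sharpener in their compartments, the small glue stick and both markers upright in the cup, and the big glue stick and paperweight in place.

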